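Fetch the brass bars from the locked stock rack

TASK

Unlock the bar rack by lifting its sprung plunger, swinging the keeper fully open and letting the plunger drop home there. Then tilt each brass bar's front end up over the lip, draw it out endwise from under the bridge, and lay every bar flat and crosswise on the charred soldering block, side by side, none on top of another. Finally swing the keeper shut again so that the plunger drops home, and leave the other things on the bench where they stand.

Things in the scene. Friction and masses are not known exactly. Their poses are not given: they have to be found in the camera images.
- rack: grey and steel bar rack, fixed to the bench; origin on the bench under the centre of its slot field; -x is its front, towards the robot. Four slots run along x at y = -72, -24, +24, +72 mm. A bar lies in a slot with its ends at x = -80 and +80, underside 14 mm and centre 18 mm above the bench. Between x = -65 and +25 the sides of a bar are open for fingers (base plate 8 mm high, 32 mm between bars)
- rack_lip (a point): middle of the top edge of the lip across the slots' front ends: 28 mm above the bench, 14 mm above the bars' underside, from x = -89 to -83 mm in the rack. A bar's front end must be raised over it. Guides 20 mm apart hold the bars sideways right behind the lip and under the bridge
- rack_bridge (a point): middle of the front lower edge of the fixed bridge over the bars' rear ends: x = +28 mm in the rack, underside 32 mm and top 36 mm above the bench, reaching back to x = +90. Under it a bar can tilt up to 0.19 rad about its rear lower edge (0.15 rad clears the lip); drawn 65 to 70 mm towards the rack's -x, it is free of the bridge and may be lifted away
- keeper_hinge (a point): vertical pivot axis of the keeper, on the rack at x = -86, y = +114 mm, at 40 mm height. The keeper is a flat steel bar, 14 mm wide, that reaches 198 mm from here; its underside is at 30 mm and its top at 40 mm above the bench
- keeper (a joint): angle of the keeper, rad. 0 = shut: it lies over the lip, pointing to the rack's -y, and no bar can come out. Grows clockwise seen from above; 1.571 = open: it points to the rack's -x, beside the slots. Stops 0.015 rad beyond each end; it stays where it is left
- plunger (a joint): lift of the sprung plunger on the keeper's tail, m. 0 = pin home in a notch, keeper locked; 0.014 = top of stroke. Lift it more than 8 mm to turn the keeper; between notches its pin rides at about 8 mm on the steel quadrant. Notches at keeper 0 and 1.571 (1.5 mm play at the pin). The spring presses down with 3.3 N home, 5.4 N at the top
- plunger_knob (a point): centre of the plunger's black round knob, 24 mm in diameter, 30 mm tall, 46 to 76 mm above the bench when home (the keeper's tail under it has its top at 40 mm). It stands 50 mm from the pivot, opposite to the keeper's bar: towards the rack's +y when shut, +x when open (the tail is 22 mm wide, ends 65 mm from the pivot)
- bar_1_mid (a point): brass flat bar, 160 x 16 x 8 mm, 0.15 kg; this point is its centre, x along its length, y across its 16 mm width. Absent in some starts (then None)
- bar_2_mid (a point): brass flat bar, 160 x 16 x 8 mm, 0.15 kg; this point is its centre, x along its length, y across its 16 mm width. Absent in some starts (then None)
- bar_3_mid (a point): brass flat bar, 160 x 16 x 8 mm, 0.15 kg; this point is its centre, x along its length, y across its 16 mm width. Absent in some starts (then None)
- bar_4_mid (a point): brass flat bar, 160 x 16 x 8 mm, 0.15 kg; this point is its centre, x along its length, y across its 16 mm width. Absent in some starts (then None)
- block_top (a point): centre of the top face of the charred hardwood soldering block, 127 mm (x) x 361 mm (y, its length) x 32 mm high, 0.96 kg, loose on the bench; a bar laid on it has its centre 4 mm above this face and, laid crosswise (along the block's x), sticks out 16 mm at each side

How it is judged:
By the outcome, as a careful person would: the job done as asked, in the order asked, and still so for the second after the job is handed in, with the robot touching nothing.
Of bar_1, bar_2, bar_3, bar_4 only 3 to 4 are there at a start; the rules pass over those that are not, and their reading is None.
At some moment in a run one of soldering_block may be knocked a few centimetres aside while the robot is not near it.
Once in a run the grip may slacken for a moment while it holds something.
It also fails if it takes over 210 s, if anything falls off the work surface, if the arm or the gripper's body presses on something with over 40 N, if the wrist force passes 120 N, or if a joint passes its speed limit or range.

ROBOT

A 7-joint arm with a two-finger parallel gripper is mounted at the origin on a cart in front of the work surface, level with it; the furniture and walls round the work are solid. World frame = base frame: x ahead of the robot, y to its left, z up, the work surface at z = 0. Lengths are in m, angles in degrees, forces in N, time in s.
With the tool pointing down it reaches from about 0.4 to 0.9 m from the base axis. Payload 5.5 kg.
Tool frame: the origin (TCP) lies on the centre line of the jaws, within the pads' length; the fingertips stand 19 mm ahead of it and the grasp point (between the pads) is the TCP (robot.tip_extent is the distance from the TCP to the fingertips, in m); y points along the fingers, z is the direction in which the jaws open and shut, and the axes are right-handed (so a half turn about y gives the same grasp; the last joint's range is limited). The gripper opens to 92 mm and grips with 3 to 60 N. Pads are 19 mm wide; open, the fingers measure 130 mm over their backs; the gripper's body (75 mm by 190 mm) begins 47 mm behind the grasp point.
Start: joints at [89.221, 28.699, -24.465, 88.831, 12.651, 65.22, -12.049], TCP at [0.178, -0.625, 0.246] pointing down, gripper open.
Joint ranges: [-164.97, 164.97], [-17.58, 116.51], [-87.97, 89.64], [11.32, 138.91], [-80.73, 260.73], [10.89, 115.49], [-147.41, 147.41]. Speed limits (degrees/s): [147.25, 147.25, 180, 180, 180, 180, 180].

INTERFACE

Orientations are given as a 3x3 rotation matrix whose columns are the frame's x, y, z axes.
In Python, from cell import robot, vision gives the robot as it stands. The module is installed in compiled form; this text tells all that it offers.
- The arm moves only by the shell command python3 -m handwheel 'ROWS'. ROWS is JSON, a list of rows, each a list of 7 numbers: the shift along the tool's x, y, z in m, then the turn, a rotation vector about the tool's x, y, z in degrees, then the closure, from 0 (fully open) to 1 (shut). A call has exactly 5 rows; each row is the pose to reach, as a shift and turn from the pose commanded when the call began, along the tool's axes at that moment; what a row does not reach only later rows make up. A row lasts 1/10 s, in which the tool goes at most 50 mm and 8.59 degrees, less where a joint would pass 70% of its speed; a pose out of reach is approached as far as the arm can. A call with a gripper value outside its range is refused whole. The fingers move at their own pace and stop on an object; the grip force is fixed at half the most. Time passes only in rows, so rows that repeat a pose let the fingers close, or fill a call up. It gives the time, the measured TCP pose, the force and the opening at its end, in the units of the state.
- robot.get_state(): the state, without advancing time (a new reading comes with each control period).
- vision.get_image(name): name is "scene" or "top" or "wrist"; returns the picture (420x560x3 uint8, red, green, blue); there is no depth.
- vision.camera_info(name): a dict with "fx", "fy", "cx", "cy" (pixels), "dist" ([k1, k2, p1, p2, k3] as OpenCV has them; the pictures are not rectified), "world_from_camera" (4x4, takes a point from camera to world coordinates); the wrist camera has in their place "mount" (4x4, takes a point from camera to tool coordinates, whose origin is the TCP and whose axes are the tool frame's). Camera axes: x right, y down, z forward; pixel columns grow to the right and rows downward; lengths in m; the calibration is good to about 2 mm. A picture is of the moment at which its call begins: read the wrist's pose just before it. camera_info takes no time and is no camera call.
- robot.sign_off(): hands the job in, once; it reports no verdict.
The state is a dict: "time": time; "q": joint angles; "qvel": joint speeds; "joint_efforts": joint torques, N m; "ee_pos": TCP position; "tool_rot": TCP orientation; "ft_force": force on the tool from outside, world axes, zero at the start; "torque": the same for the moment, N m; "grip_width": finger opening in m.
Only numpy, scipy, OpenCV 4.12 (cv2) and the standard library are available. Lean on these libraries where they do the work, as an engineer would, in place of code of your own. Each camera call takes 0.05 s, during which the arm holds its last target.

## Working session

There is one attempt and no reset: what is moved stays moved. The work goes in short steps, Python scripts to look and compute and a shell command to move; the robot and the scene stay as the last step left them, time stands still between calls to the robot, and variables do not carry over. Pictures are saved under pics/ and viewed, and the job is handed in when it is done.

```bash
mkdir -p pics; ls; python3 - <<'E'
from cell import robot, vision
import cv2, numpy as np
s=robot.get_state()
print({k:np.round(v,4).tolist() for k,v in s.items()})
for n in ["scene","top","wrist"]:
    im=vision.get_image(n); cv2.imwrite(f"pics/{n}0.png",im[:,:,::-1])
    print(n,{k:np.round(v,4).tolist() for k,v in vision.camera_info(n).items()})
E
```

```text
pics
{'time': 0.0, 'q': [89.2234, 28.7541, -24.452, 88.8937, 12.651, 65.2198, -12.0512], 'qvel': [0.0277, -0.0017, -0.0704, -0.0513, 0.1268, -0.0626, -0.0106], 'joint_efforts': [0.0007, -56.6601, -5.816, -27.9119, -0.0685, 0.0308, 0.0001], 'ee_pos': [0.1774, -0.6246, 0.2447], 'tool_rot': [[-0.9619, -0.0005, 0.2732], [-0.2732, 0.0019, -0.9619], [-0.0001, -1.0, -0.002]], 'ft_force': [0.908, 0.6863, -0.7271], 'torque': [-0.012, 0.0112, 0.0529], 'grip_width': 0.0923}
scene {'fx': 457.8532, 'fy': 457.8532, 'cx': 291.2922, 'cy': 204.6373, 'dist': [-0.0481, 0.0, 0.0, 0.0, 0.0], 'world_from_camera': [[0.9591, 0.2202, -0.1777, 0.6804], [0.2822, -0.6986, 0.6575, -0.6324], [0.0206, -0.6808, -0.7322, 0.796], [0.0, 0.0, 0.0, 1.0]]}
top {'fx': 386.843, 'fy': 386.843, 'cx': 278.9427, 'cy': 207.6531, 'dist': [0.0156, 0.0, 0.0, 0.0, 0.0], 'world_from_camera': [[-0.0299, -0.9907, 0.1326, 0.3674], [-0.9995, 0.0311, 0.0069, 0.0236], [-0.0109, -0.1323, -0.9911, 1.0153], [0.0, 0.0, 0.0, 1.0]]}
wrist {'fx': 361.9028, 'fy': 361.9028, 'cx': 280.7979, 'cy': 213.8622, 'dist': [-0.0828, 0.0, 0.0, 0.0, 0.0], 'mount': [[-0.0012, 0.9659, 0.2591, -0.0691], [-0.0013, -0.2591, 0.9659, -0.1379], [1.0, 0.0009, 0.0016, 0.0004], [0.0, 0.0, 0.0, 1.0]]}
```

View pics/top0.png

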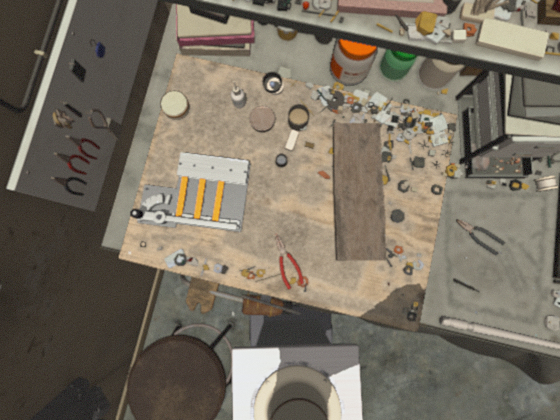

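View pics/scene0.png

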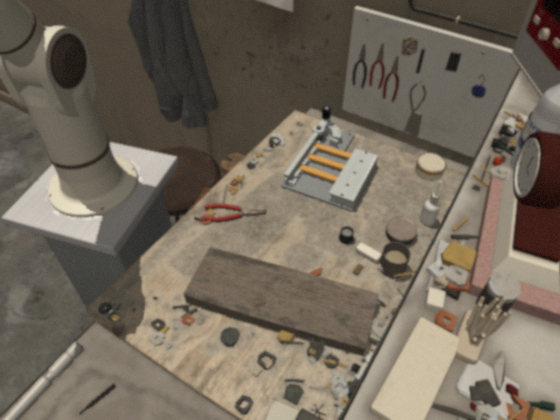

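The top view shows the rack at about (205,190), with three bars at columns 181, 200 and 218. The knob is at (137,213) and the block is centred near (359,190).

```bash
cat > h.py <<'E'
import numpy as np, cv2
from cell import robot, vision
def info(n):
    c=vision.camera_info(n); K=np.array([[c['fx'],0,c['cx']],[0,c['fy'],c['cy']],[0,0,1.]])
    if 'world_from_camera' in c: T=np.array(c['world_from_camera'])
    else:
        s=robot.get_state(); W=np.eye(4); W[:3,:3]=s['tool_rot']; W[:3,3]=s['ee_pos']; T=W@np.array(c['mount'])
    return K,np.array(c['dist']),T
def ray(I,px):
    K,d,T=I
    p=cv2.undistortPoints(np.array(px,float).reshape(-1,1,2),K,d).reshape(-1,2)
    D=np.c_[p,np.ones(len(p))]@T[:3,:3].T
    return T[:3,3],D
def onz(I,px,z):
    o,D=ray(I,px); return o+D*((z-o[2])/D[:,2])[:,None]
def proj(I,P):
    K,d,T=I; Ti=np.linalg.inv(T)
    P=np.array(P,float).reshape(-1,3)
    return cv2.projectPoints(P,cv2.Rodrigues(Ti[:3,:3])[0],Ti[:3,3],K,d)[0].reshape(-1,2)
def two(I1,p1,I2,p2):
    o1,D1=ray(I1,p1);o2,D2=ray(I2,p2)
    out=[]
    for a,b in zip(D1,D2):
        a=a/np.linalg.norm(a);b=b/np.linalg.norm(b)
        t=np.linalg.lstsq(np.c_[a,-b],o2-o1,rcond=None)[0]
        out.append(np.r_[(o1+a*t[0]+o2+b*t[1])/2,np.linalg.norm(o1+a*t[0]-o2-b*t[1])])
    return np.array(out)
def save(im,name,box=None,f=1):
    if box: im=im[box[1]:box[3],box[0]:box[2]]
    im=cv2.resize(im,None,fx=f,fy=f,interpolation=cv2.INTER_CUBIC); cv2.imwrite('pics/'+name,im[:,:,::-1])
E
python3 - <<'E'
from h import *
im=cv2.imread('pics/top0.png')[:,:,::-1]
save(im,'t1.png',(120,140,260,240),5.5)
im2=cv2.imread('pics/scene0.png')[:,:,::-1]
save(im2,'s1.png',(270,90,390,220),4.5)
I=info('top')
hsv=cv2.cvtColor(im,cv2.COLOR_RGB2HSV)
m=((hsv[:,:,0]>12)&(hsv[:,:,0]<28)&(hsv[:,:,1]>190)&(hsv[:,:,2]>150)).astype(np.uint8)
for c in cv2.findContours(m[140:240,120:260].copy(),0,2)[0]:
    if cv2.contourArea(c)<30: continue
    c=c+[120,140]; r=cv2.minAreaRect(c); b=cv2.boxPoints(r)
    print(np.round(r[0],1),np.round(r[1],1)); print(np.round(onz(I,b,.022),4).tolist())
E
```

```text
[218. 201.] [ 4.6 38.8]
[[0.4742, 0.203, 0.022], [0.5743, 0.1855, 0.022], [0.5719, 0.1737, 0.022], [0.4718, 0.1913, 0.022]]
[199.6 198.6] [ 4.9 38.2]
[[0.4828, 0.2509, 0.022], [0.5814, 0.2339, 0.022], [0.5788, 0.2213, 0.022], [0.4803, 0.2385, 0.022]]
[181.8 196.4] [ 4.7 38.6]
[[0.4895, 0.2975, 0.022], [0.5893, 0.2799, 0.022], [0.5867, 0.2677, 0.022], [0.4869, 0.2854, 0.022]]
```

View pics/t1.png

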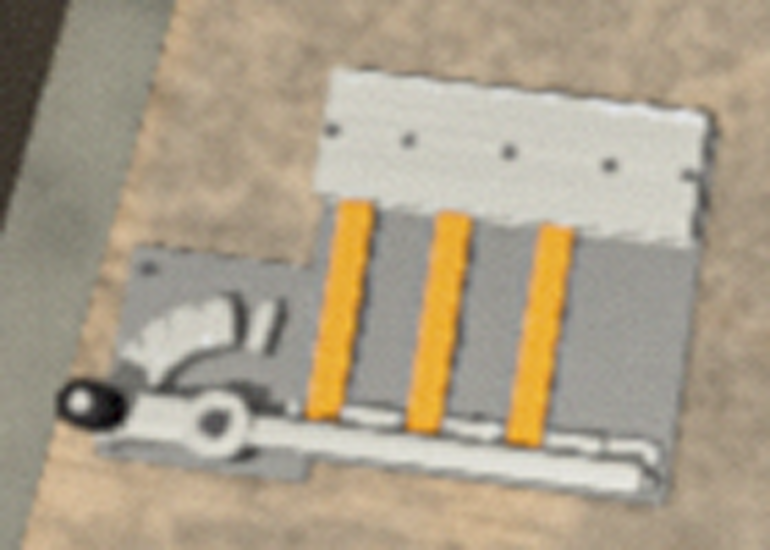

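View pics/s1.png

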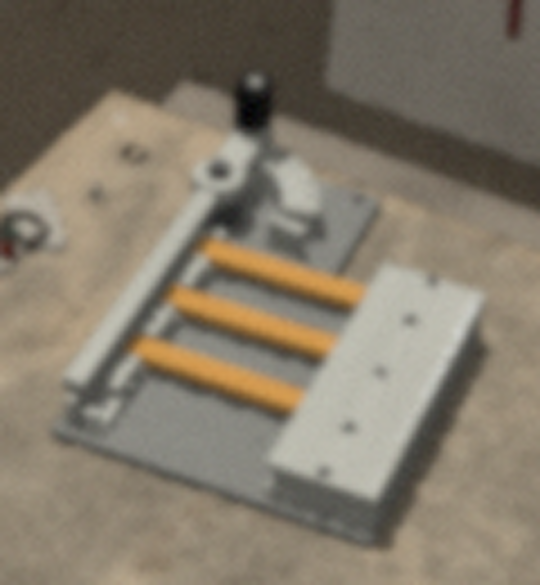

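Both views show three bars, in slots +72, +24 and −24 mm, with slot −72 empty. The keeper is shut, with the knob at the rack's +y end. Next I bring the wrist camera over for finer measurement.

```bash
cat >> h.py <<'E'
def Rdown(zang_deg):
    a=np.deg2rad(zang_deg); z=np.array([np.cos(a),np.sin(a),0]); y=np.array([0,0,-1.]); return np.c_[np.cross(y,z),y,z]
def rel(p,R=None):
    from scipy.spatial.transform import Rotation as Ro
    s=robot.get_state(); R0=np.array(s['tool_rot']); d=R0.T@(np.array(p)-s['ee_pos'])
    r=Ro.from_matrix(R0.T@R).as_rotvec(degrees=True) if R is not None else 0
    return np.round(d,4).tolist(), np.round(r,2).tolist() if R is not None else 0
def st():
    s=robot.get_state(); print('t',s['time'],'p',np.round(s['ee_pos'],4),'F',np.round(s['ft_force'],1),'w',round(s['grip_width'],4),'q',np.round(s['q'],0))
E
python3 -m handwheel '[[-0.2,-0.03,-0.11,0,0,0,0],[-0.2,-0.03,-0.11,0,0,0,0],[-0.2,-0.03,-0.11,0,0,0,0],[-0.2,-0.03,-0.11,0,0,0,0],[-0.2,-0.03,-0.11,0,0,0,0]]'
python3 -m handwheel '[[-0.2,-0.03,-0.11,0,0,0,0],[-0.2,-0.03,-0.11,0,0,0,0],[-0.2,-0.03,-0.11,0,0,0,0],[-0.2,-0.03,-0.11,0,0,0,0],[-0.2,-0.03,-0.11,0,0,0,0]]'
python3 - <<'E'
from h import *
st(); print(rel([.45,.0,.30],Rdown(-99.5)),rel([.42,.24,.30],Rdown(-99.5)))
E
```

```text
time: 0.65
ee_pos: [0.3435, -0.461, 0.2764]
tool_rot: [[-0.961, 0.002, 0.278], [-0.278, 0.001, -0.961], [-0.002, -1.0, -0.0]]
ft_force: [0.1, -0.5, -0.3]
grip_width: 0.0917
time: 1.15
ee_pos: [0.5053, -0.2999, 0.3064]
tool_rot: [[-0.961, 0.002, 0.278], [-0.278, 0.001, -0.961], [-0.002, -1.0, -0.001]]
ft_force: [0.0, 0.0, 0.0]
grip_width: 0.0918
t 1.15 p [ 0.5053 -0.2999  0.3064] F [0. 0. 0.] w 0.0918 q [ 56.  21. -35.  94.  13.  69. -56.]
([-0.0302, 0.0067, -0.3035], [0.06, 25.64, -0.11]) ([-0.0681, 0.0069, -0.5424], [0.06, 25.64, -0.11])
```

```bash

python3 -m handwheel '[[0,0,-0.18,0,26,0,0],[0,0,-0.18,0,26,0,0],[0,0,-0.18,0,26,0,0],[0,0,-0.18,0,26,0,0],[0,0,-0.18,0,26,0,0]]'
python3 - <<'E'
from h import *
I=info('wrist'); im=vision.get_image('wrist'); save(im,'w0.png')
st(); print(rel([.50,.25,.30],Rdown(-99.5)))
E
```

```text
time: 1.65
ee_pos: [0.4522, -0.1261, 0.3059]
tool_rot: [[-0.986, -0.001, -0.169], [0.169, -0.0, -0.986], [0.001, -1.0, 0.0]]
ft_force: [0.4, 0.2, 0.0]
grip_width: 0.0916
t 1.7 p [ 0.4528 -0.1291  0.306 ] F [ 0.7 -0.9 -0.1] w 0.0916 q [ 47.   7. -37. 109.   5.  65. -92.]
([0.0185, 0.0056, -0.3816], [-0.07, -0.38, -0.02])
```

View pics/w0.png

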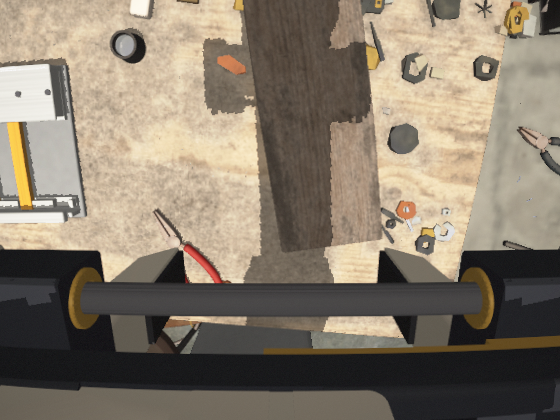

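```bash

python3 -m handwheel '[[0.04,0,-0.2,0,0,0,0],[0.04,0,-0.2,0,0,0,0],[0.04,0,-0.2,0,0,0,0],[0.04,0,-0.2,0,0,0,0],[0.04,0,-0.2,0,0,0,0]]'
python3 -m handwheel '[[0.04,0,-0.17,0,0,0,0],[0.04,0,-0.17,0,0,0,0],[0.04,0,-0.17,0,0,0,0],[0.04,0,-0.17,0,0,0,0],[0.04,0,-0.17,0,0,0,0]]'
python3 - <<'E'
from h import *
I=info('wrist'); im=vision.get_image('wrist'); save(im,'w1.png')
np.savez('w1.npz',K=I[0],d=I[1],T=I[2]);st()
E
```

```text
time: 2.2
ee_pos: [0.449, 0.0787, 0.3064]
tool_rot: [[-0.986, 0.002, -0.168], [0.168, 0.003, -0.986], [-0.001, -1.0, -0.003]]
ft_force: [-0.1, -0.6, 0.2]
grip_width: 0.092
time: 2.7
ee_pos: [0.4393, 0.2506, 0.3057]
tool_rot: [[-0.985, -0.001, -0.171], [0.171, 0.003, -0.985], [0.001, -1.0, -0.003]]
ft_force: [0.1, -1.0, -0.0]
grip_width: 0.0918
t 2.75 p [0.4399 0.2479 0.3054] F [ 0.1 -1.2 -1. ] w 0.0919 q [  13.   15.  -53.  105.   13.   67. -144.]
```

View pics/w1.png

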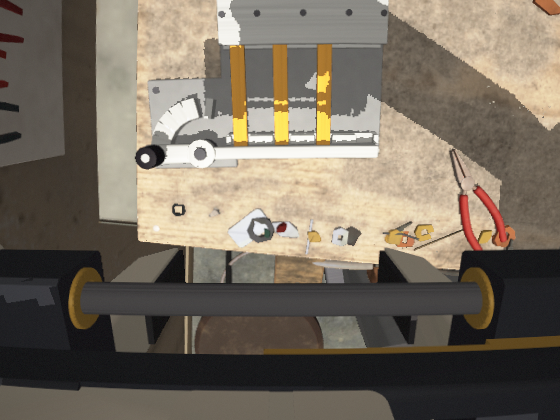

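The wrist view shows the keeper shut with the knob at (150,157), the pivot at (202,153) and bars at columns 238, 281 and 324. q7 is near its limit, so I'll use the half-turned tool. First I measure the side board, the knob and the rack.

```bash

python3 - <<'E'
from h import *
T,S=info('top'),info('scene')
print('board corners',two(T,[(95,210),(165,0)],S,[(344,110),(484,166)]).round(3).tolist())
# knob top: 
print('knob',two(T,[(136,212.5)],S,[(326.5,109)]).round(4).tolist())
im=cv2.imread('pics/w1.png')[:,:,::-1]
save(im,'w1a.png',(130,0,400,180),2.9)
W=np.load('w1.npz');W=(W['K'],W['d'],W['T'])
print('pivot@40',onz(W,[(202,153)],.04).round(4), onz(T,[(159,217)],.04).round(4))
E
```

```text
board corners [[0.52, 0.534, -0.028, 0.007], [0.944, 0.267, 0.132, 0.117]]
knob [[0.4943, 0.3831, 0.0717, 0.0034]]
pivot@40 [[0.4847 0.3313 0.04  ]] [[0.4835 0.3357 0.04  ]]
```

View pics/w1a.png

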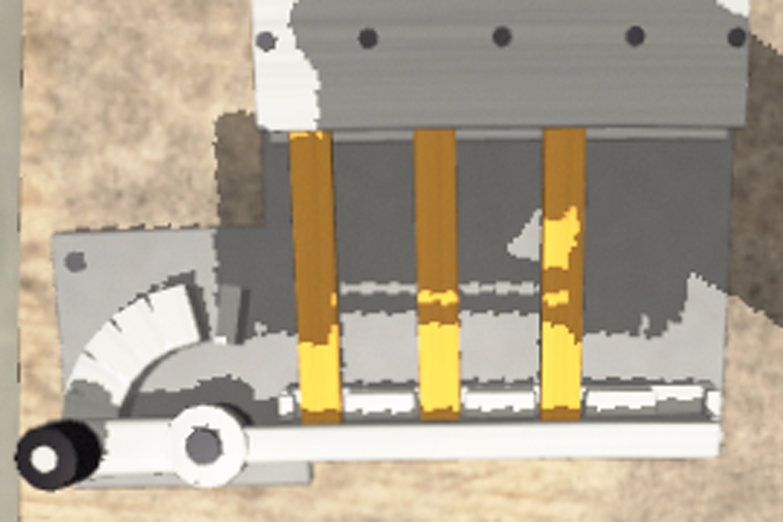

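```bash

cat > rackm.py <<'E'
from h import *
def bars(im,I,box,z=.022):
    hsv=cv2.cvtColor(im,cv2.COLOR_RGB2HSV)
    m=((hsv[:,:,0]>10)&(hsv[:,:,0]<30)&(hsv[:,:,1]>140)&(hsv[:,:,2]>100)).astype(np.uint8)
    x0,y0,x1,y1=box; mm=np.zeros_like(m); mm[y0:y1,x0:x1]=m[y0:y1,x0:x1]
    mm=cv2.morphologyEx(mm,cv2.MORPH_CLOSE,np.ones((9,3),np.uint8))
    out=[]
    for c in cv2.findContours(mm,0,2)[0]:
        if cv2.contourArea(c)<80: continue
        one=cv2.drawContours(np.zeros_like(m),[c],-1,1,-1); rows=np.where(one.any(1))[0][4:-4]
        pts=[(np.where(one[r])[0].mean(),r) for r in rows]
        P=onz(I,pts,z); v=cv2.fitLine(P[:,:2].astype(np.float32),cv2.DIST_HUBER,0,1e-4,1e-4).ravel()
        v=v if v[0]>0 else np.r_[-v[:2],v[2:]]
        out.append((v[2:],np.degrees(np.arctan2(v[1],v[0])),P[0],P[-1]))
    return out
E
python3 - <<'E'
from rackm import *
W=np.load('w1.npz');W=(W['K'],W['d'],W['T']);T=info('top')
im=cv2.imread('pics/w1.png')[:,:,::-1]
B=bars(im,W,(220,40,345,150))
for b in B: print('w',b[0].round(4),b[1].round(2))
im=cv2.imread('pics/top0.png')[:,:,::-1]
for b in bars(im,T,(170,150,230,235)): print('t',b[0].round(4),b[1].round(2))
print('bridge edge@36',onz(W,[(219.7,44.1),(386.6,43.4)],.036).round(4).tolist(), 'top',onz(T,[(120+315/5.5,140+192/5.5),(120+695/5.5,140+246/5.5)],.036).round(4).tolist())
print('pivot',two(W,[(200.3,153.4)],T,[(159.1,217.3)]).round(4))
for z in(.04,.045): print(onz(W,[(200.3,153.4)],z).round(4),onz(T,[(159.1,217.3)],z).round(4))
print('knobtop@76',onz(W,[(130+44/2.9,458/2.9)],.076).round(4),onz(T,[(134.5,212.8)],.076).round(4))
print('keeper end corners@40 (front,back)',onz(W,[(130+718/2.9,455/2.9),(130+718/2.9,424/2.9)],.040).round(4).tolist())
E
```

```text
w [0.5319 0.2348] -8.28
w [0.5254 0.2832] -8.55
w [0.5302 0.1863] -9.3
t [0.5241 0.1886] -9.65
t [0.5309 0.2366] -8.34
t [0.539  0.2831] -8.76
bridge edge@36 [[0.5936, 0.2891, 0.036], [0.5651, 0.1148, 0.036]] top [[0.5921, 0.2909, 0.036], [0.5606, 0.1126, 0.036]]
pivot [[0.4838 0.3355 0.0357 0.0027]]
[[0.4846 0.3332 0.04  ]] [[0.4827 0.3355 0.04  ]]
[[0.4849 0.3321 0.045 ]] [[0.4821 0.3339 0.045 ]]
knobtop@76 [[0.4923 0.3819 0.076 ]] [[0.4915 0.3843 0.076 ]]
keeper end corners@40 (front,back) [[0.4474, 0.1392, 0.04], [0.4592, 0.1379, 0.04]]
```

```bash

for i in 1; do python3 -m handwheel '[[-0.04,0,0,0,-8.5,0,0],[-0.08,0,0,0,-17,0,0],[-0.12,0,0,0,-25.5,0,0],[-0.15,0,0,0,-34,0,0],[-0.15,0,0,0,-42.5,0,0]]'
done
python3 -m handwheel '[[0,0,0,0,-8.5,0,0.3],[0,0,0,0,-17,0,0.3],[0,0,0,0,-25.5,0,0.3],[0,0,0,0,-34,0,0.3],[0,0,0,0,-42.5,0,0.3]]'
python3 -m handwheel '[[0,0,0,0,-8.5,0,0.3],[0,0,0,0,-17,0,0.3],[0,0,0,0,-25.5,0,0.3],[0,0,0,0,-34,0,0.3],[0,0,0,0,-42.5,0,0.3]]'
python3 -m handwheel '[[0,0,0,0,-8.5,0,0.3],[0,0,0,0,-17,0,0.3],[0,0,0,0,-25.5,0,0.3],[0,0,0,0,-34,0,0.3],[0,0,0,0,-42.5,0,0.3]]'
python3 - <<'E'
from h import *
st(); print(rel([.60,.25,.30],Rdown(80.8)))
E
```

```text
time: 3.25
ee_pos: [0.5926, 0.2139, 0.3036]
tool_rot: [[-0.847, -0.0, 0.532], [-0.532, -0.002, -0.847], [0.001, -1.0, 0.001]]
ft_force: [-0.5, -0.7, 0.3]
grip_width: 0.0916
time: 3.75
ee_pos: [0.5885, 0.2168, 0.3048]
tool_rot: [[-0.259, -0.001, 0.966], [-0.966, -0.002, -0.259], [0.002, -1.0, -0.0]]
ft_force: [0.2, 0.7, -0.1]
grip_width: 0.0647
time: 4.25
ee_pos: [0.5885, 0.2169, 0.3046]
tool_rot: [[0.461, -0.001, 0.887], [-0.887, -0.003, 0.461], [0.002, -1.0, -0.002]]
ft_force: [0.0, -0.0, 0.2]
grip_width: 0.0644
time: 4.75
ee_pos: [0.5885, 0.217, 0.3044]
tool_rot: [[0.94, -0.001, 0.342], [-0.342, -0.003, 0.94], [-0.0, -1.0, -0.003]]
ft_force: [-0.7, 0.3, -1.2]
grip_width: 0.0646
t 4.75 p [0.5885 0.217  0.3044] F [-0.7  0.3 -1.2] w 0.0646 q [ 25.  47. -82.  87.  47.  86.  13.]
([-0.0005, 0.0043, 0.035], [0.16, -10.82, -0.02])
```

```bash

python3 -m handwheel '[[0,0,0.05,0,-8,0,0.3],[0.0,0,0.05,0,-10.8,0,0.3],[0.0,0,0.05,0,-10.8,0,0.3],[0,0,0.05,0,-10.8,0,0.3],[0,0,0.05,0,-10.8,0,0.3]]'
python3 - <<'E'
from h import *
I=info('wrist'); im=vision.get_image('wrist'); save(im,'w2.png')
np.savez('w2.npz',K=I[0],d=I[1],T=I[2]);st()
save(im,'w2a.png',(150,60,430,260),2.8)
E
```

```text
time: 5.25
ee_pos: [0.6054, 0.2651, 0.3053]
tool_rot: [[0.986, 0.0, 0.167], [-0.167, -0.002, 0.986], [0.0, -1.0, -0.002]]
ft_force: [0.0, 0.0, 0.4]
grip_width: 0.0643
t 5.3 p [0.6052 0.2654 0.3055] F [ 0.5  0.5 -0.6] w 0.0643 q [ 19.  50. -81.  82.  49.  89.  21.]
```

View pics/w2.png

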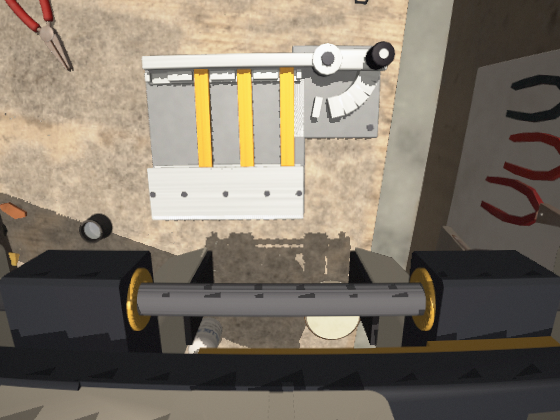

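In this view the bars are at columns 203, 246 and 288, the bridge front edge is at row ~167, the pivot at (327,59) and the knob top at (382,53).

```bash

python3 - <<'E'
from rackm import *
W=np.load('w2.npz');W=(W['K'],W['d'],W['T'])
im=cv2.imread('pics/w2.png')[:,:,::-1]
save(im,'w2b.png',(140,35,400,225),3)
B=bars(im,W,(190,68,300,166))
for b in B: print('w',b[0].round(4),b[1].round(2),b[2].round(4),b[3].round(4))
E
```

```text
w [0.5298 0.2356] -8.44 [0.4822 0.2425 0.022 ] [0.5787 0.2283 0.022 ]
w [0.5215 0.188 ] -9.39 [0.4739 0.196  0.022 ] [0.5705 0.1799 0.022 ]
w [0.5411 0.2812] -8.87 [0.4892 0.2895 0.022 ] [0.5864 0.2741 0.022 ]
```

View pics/w2b.png

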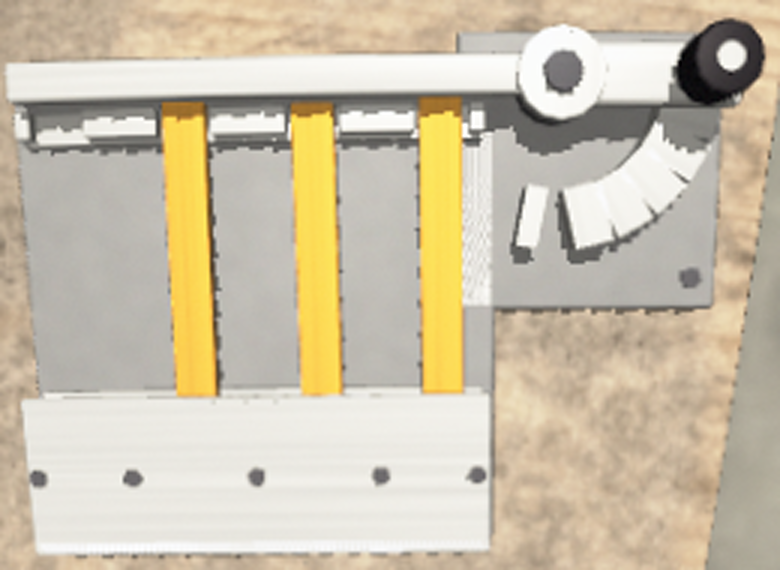

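```bash

python3 - <<'E'
from rackm import *
W2=np.load('w2.npz');W2=(W2['K'],W2['d'],W2['T']);W1=np.load('w1.npz');W1=(W1['K'],W1['d'],W1['T'])
T=info('top');S=info('scene')
f=lambda x,y:(140+x/3,35+y/3)
e=onz(W2,[f(22,400),f(489,394)],.036);print('bridge',e.round(4).tolist(),np.degrees(np.arctan2(-(e[1]-e[0])[0],(e[1]-e[0])[1])))
print('pivot',two(W1,[(200.3,153.4)],W2,[f(563,71)]).round(4),two(T,[(159.1,217.3)],W2,[f(563,71)]).round(4))
print('spot',two(W1,[(130+44/2.9,458/2.9)],W2,[f(733,54)]).round(4))
k=onz(W2,[f(8,84)],.04); print('keeper tip@40',k.round(4))
yaw=np.radians(-9.1); ex=np.array([np.cos(yaw),np.sin(yaw)]);ey=np.array([-ex[1],ex[0]])
for n,p in [('24',(.5298,.2356)),('-24',(.5215,.188)),('72',(.5411,.2812)),('piv40',onz(W2,[f(563,71)],.04)[0,:2]),('br',e[:,:2].mean(0)),('kt',k[0,:2])]: print(n,np.dot(p,ex).round(4),np.dot(p,ey).round(4))
E
```

```text
bridge [[0.5661, 0.1157, 0.036], [0.5937, 0.291, 0.036]] -8.94883244694835
pivot [[4.843e-01 3.345e-01 3.500e-02 1.000e-04]] [[0.4838 0.3352 0.0373 0.0025]]
spot [[0.4917 0.3859 0.0664 0.0006]]
keeper tip@40 [[0.4549 0.1397 0.04  ]]
24 0.4859 0.3164
-24 0.4852 0.2681
72 0.4898 0.3632
piv40 0.426 0.4063
br 0.5404 0.2925
kt 0.4271 0.2099
```

```bash
cat >> h.py <<'E'
YAW=np.radians(-9.0); EX=np.array([np.cos(YAW),np.sin(YAW),0]); EY=np.array([-np.sin(YAW),np.cos(YAW),0]); O=np.array([.5511,.2087,0])
def rk(x,y,z): return O+x/1000*EX+y/1000*EY+np.array([0,0,z/1000])
E
python3 - <<'E'
from h import *
print(rel(rk(-86,164,130),Rdown(81)))
E
```

```text
([-0.1316, 0.1753, 0.0985], [0.08, -0.55, 0.02])
```

```bash

python3 -m handwheel '[[-0.132,0,0.0985,0,-0.5,0,0.3],[-0.132,0.04,0.0985,0,-0.5,0,0.3],[-0.132,0.1,0.0985,0,-0.5,0,0.3],[-0.132,0.175,0.0985,0,-0.5,0,0.3],[-0.132,0.175,0.0985,0,-0.5,0,0.3]]'
python3 - <<'E'
from h import *
st(); print(rel(rk(-86,164,67),Rdown(81)))
I=info('wrist'); im=vision.get_image('wrist'); save(im,'w3.png')
E
```

```text
time: 5.8
ee_pos: [0.4952, 0.381, 0.154]
tool_rot: [[0.988, 0.002, 0.154], [-0.154, 0.0, 0.988], [0.002, -1.0, 0.001]]
ft_force: [1.0, -0.6, -0.1]
grip_width: 0.0642
t 5.8 p [0.4952 0.381  0.154 ] F [ 1.  -0.6 -0.1] w 0.0642 q [  6.  54. -74.  96.  55.  74.   1.]
([-0.004, 0.087, 0.0025], [-0.03, 0.12, 0.14])
```

View pics/w3.png

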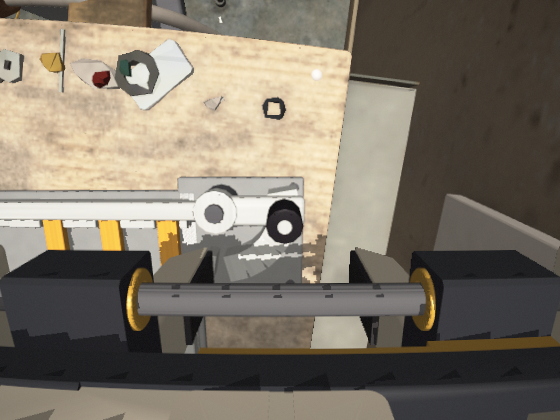

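```bash

python3 -m handwheel '[[-0.004,0.03,0.0025,0,0,0,0.3],[-0.004,0.05,0.0025,0,0,0,0.3],[-0.004,0.07,0.0025,0,0,0,0.3],[-0.004,0.087,0.0025,0,0,0,0.3],[-0.004,0.087,0.0025,0,0,0,0.3]]'
python3 - <<'E'
from h import *
st(); print(rel(rk(-86,164,67),Rdown(81)))
I=info('wrist'); im=vision.get_image('wrist'); save(im,'w4.png')
E
```

```text
time: 6.35
ee_pos: [0.4915, 0.3825, 0.0654]
tool_rot: [[0.988, -0.002, 0.155], [-0.155, -0.002, 0.988], [-0.002, -1.0, -0.003]]
ft_force: [-0.5, -0.1, -0.2]
grip_width: 0.0645
t 6.35 p [0.4915 0.3825 0.0654] F [-0.5 -0.1 -0.2] w 0.0645 q [  4.  60. -69.  99.  61.  68.  -2.]
([0.0, -0.0016, 0.0017], [0.16, 0.08, -0.09])
```

View pics/w4.png

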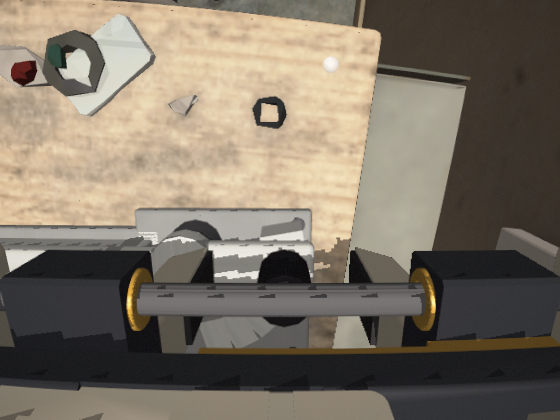

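```bash

python3 -m handwheel '[[0,0,0.002,0,0,0,1],[0,0,0.002,0,0,0,1],[0,0,0.002,0,0,0,1],[0,0,0.002,0,0,0,1],[0,0,0.002,0,0,0,1]]'
python3 -m handwheel '[[0,0,0,0,0,0,1],[0,0,0,0,0,0,1],[0,0,0,0,0,0,1],[0,0,0,0,0,0,1],[0,0,0,0,0,0,1]]'
python3 - <<'E'
from h import *
st(); print(rel(rk(-86,164,67),Rdown(81)))
E
```

```text
time: 6.9
ee_pos: [0.492, 0.3863, 0.068]
tool_rot: [[0.988, 0.0, 0.154], [-0.154, 0.0, 0.988], [0.0, -1.0, 0.0]]
ft_force: [0.5, 0.7, 0.3]
grip_width: 0.0287
time: 7.4
ee_pos: [0.4917, 0.3841, 0.0678]
tool_rot: [[0.988, -0.0, 0.154], [-0.154, -0.004, 0.988], [0.0, -1.0, -0.004]]
ft_force: [-1.8, -5.2, 7.4]
grip_width: 0.0234
t 7.4 p [0.4917 0.3841 0.0678] F [-1.8 -5.2  7.4] w 0.0234 q [  4.  60. -69.  98.  61.  68.  -2.]
([0.0001, 0.0008, 0.0], [0.25, 0.12, 0.01])
```

```bash

python3 -m handwheel '[[0,-0.004,0,0,0,0,1],[0,-0.008,0,0,0,0,1],[0,-0.0115,0,0,0,0,1],[0,-0.0115,0,0,0,0,1],[0,-0.0115,0,0,0,0,1]]'
python3 - <<'E'
from h import *
st(); 
s=robot.get_state(); p=np.array(s['ee_pos'])
R0=np.array(s['tool_rot']); H=rk(-86,114,0)
# arcs in tool axes: offset from start for angle a
for st_ in (0,40,80):
  print(st_,[ (int(a),(np.round(1000*np.array([50*np.sin(np.radians(st_+a))-50*np.sin(np.radians(st_)),50*np.cos(np.radians(st_+a))-50*np.cos(np.radians(st_))])/1000@np.array([[np.cos(np.radians(st_)),np.sin(np.radians(st_))],[-np.sin(np.radians(st_)),np.cos(np.radians(st_))]]),1)).tolist()) for a in (8,16,24,32,40)])
E
```

```text
time: 7.9
ee_pos: [0.4917, 0.3841, 0.0781]
tool_rot: [[0.988, -0.001, 0.154], [-0.154, -0.004, 0.988], [-0.001, -1.0, -0.004]]
ft_force: [-1.0, -5.5, -5.2]
grip_width: 0.0233
t 7.9 p [0.4917 0.3841 0.0781] F [-1.  -5.5 -5.2] w 0.0233 q [  4.  59. -70.  98.  60.  68.  -2.]
0 [(8, [7.0, -0.5]), (16, [13.8, -1.9]), (24, [20.3, -4.3]), (32, [26.5, -7.6]), (40, [32.1, -11.7])]
40 [(8, [7.0, -0.5]), (16, [13.8, -1.9]), (24, [20.3, -4.3]), (32, [26.5, -7.6]), (40, [32.1, -11.7])]
80 [(8, [7.0, -0.5]), (16, [13.8, -1.9]), (24, [20.3, -4.3]), (32, [26.5, -7.6]), (40, [32.1, -11.7])]
```

```bash

python3 -m handwheel '[[0.0052,0,-0.0003,0,6,0,1],[0.0104,0,-0.0011,0,12,0,1],[0.0155,0,-0.0024,0,18,0,1],[0.0203,0,-0.0043,0,24,0,1],[0.025,0,-0.0067,0,30,0,1]]'
python3 - <<'E'
from h import *
st(); a=np.radians(30);print(rel(rk(-86+50*np.sin(a),114+50*np.cos(a),78.1),Rdown(51)))
E
```

```text
time: 8.4
ee_pos: [0.5153, 0.3743, 0.0781]
tool_rot: [[0.776, -0.001, 0.63], [-0.63, -0.003, 0.776], [0.001, -1.0, -0.003]]
ft_force: [-1.1, -4.4, -5.3]
grip_width: 0.0233
t 8.4 p [0.5153 0.3743 0.0781] F [-1.1 -4.4 -5.3] w 0.0233 q [  3.  57. -65.  96.  56.  66. -27.]
([0.0005, 0.0, -0.0004], [0.16, -0.07, 0.04])
```

Tracking is good, so I continue through the remaining 60°.

```bash

python3 -m handwheel '[[0.0052,0,-0.0003,0,6,0,1],[0.0104,0,-0.0011,0,12,0,1],[0.0155,0,-0.0024,0,18,0,1],[0.0203,0,-0.0043,0,24,0,1],[0.025,0,-0.0067,0,30,0,1]]'
python3 -m handwheel '[[0.0052,0,-0.0003,0,6,0,1],[0.0104,0,-0.0011,0,12,0,1],[0.0155,0,-0.0024,0,18,0,1],[0.0203,0,-0.0043,0,24,0,1],[0.025,0,-0.0067,0,30,0,1]]'
python3 - <<'E'
from h import *
st(); print(rel(rk(-36,114,78.1),Rdown(-9)))
E
```

```text
time: 8.9
ee_pos: [0.531, 0.3539, 0.0785]
tool_rot: [[0.357, -0.0, 0.934], [-0.934, -0.001, 0.357], [0.001, -1.0, -0.001]]
ft_force: [2.0, -2.6, -5.4]
grip_width: 0.0231
time: 9.4
ee_pos: [0.5344, 0.3281, 0.0787]
tool_rot: [[-0.158, 0.001, 0.987], [-0.987, -0.001, -0.158], [0.0, -1.0, 0.001]]
ft_force: [2.7, -3.4, -5.9]
grip_width: 0.0228
t 9.4 p [0.5344 0.3281 0.0787] F [ 2.7 -3.4 -5.9] w 0.0228 q [  4.  49. -55.  98.  47.  59. -78.]
([0.0013, 0.0006, -0.0009], [-0.06, -0.09, 0.03])
```

```bash

python3 -m handwheel '[[0.0012,0,0,0,0,0,1],[0.0012,0,0,0,0,0,1],[0.0012,0.004,0,0,0,0,1],[0.0012,0.008,0,0,0,0,1],[0.0012,0.011,0,0,0,0,1]]'
python3 - <<'E'
from h import *
st(); print(rel(rk(-36,114,67.8),Rdown(-9)))
I=info('wrist'); im=vision.get_image('wrist'); save(im,'w5.png')
E
```

```text
time: 9.9
ee_pos: [0.5343, 0.3281, 0.0679]
tool_rot: [[-0.153, 0.001, 0.988], [-0.988, 0.001, -0.153], [-0.001, -1.0, 0.001]]
ft_force: [4.9, -1.7, -2.8]
grip_width: 0.0235
t 9.9 p [0.5343 0.3281 0.0679] F [ 4.9 -1.7 -2.8] w 0.0235 q [  3.  50. -55.  98.  48.  58. -78.]
([0.0013, 0.0001, -0.0008], [-0.08, 0.22, -0.04])
```

View pics/w5.png

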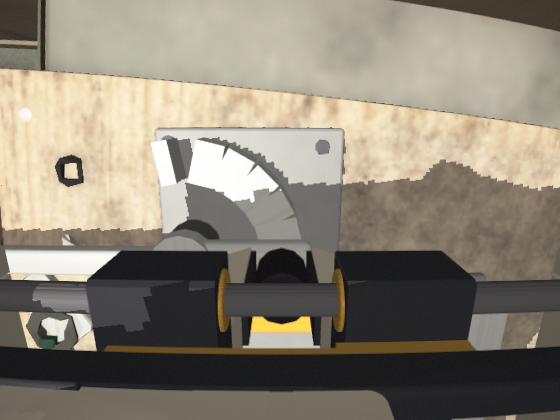

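```bash

python3 -m handwheel '[[0,0.001,0,0,0,0,0.5],[0,0.001,0,0,0,0,0.5],[0,0,0,0,0,0,0.5],[0,0,0,0,0,0,0.5],[0,0,0,0,0,0,0.5]]'
python3 -m handwheel '[[0,-0.04,0,0,0,0,0.5],[0,-0.08,0,0,0,0,0.5],[0,-0.12,0,0,0,0,0.5],[0,-0.12,0,0,0,0,0.5],[0,-0.12,0,0,0,0,0.5]]'
python3 - <<'E'
from h import *
st(); 
I=info('wrist'); im=vision.get_image('wrist'); save(im,'w6.png')
save(vision.get_image('scene'),'s6.png',(270,70,410,200),4.5)
save(vision.get_image('top'),'t6.png',(110,130,270,270),4)
E
```

```text
time: 10.45
ee_pos: [0.5331, 0.3284, 0.0684]
tool_rot: [[-0.153, 0.0, 0.988], [-0.988, 0.001, -0.153], [-0.001, -1.0, -0.0]]
ft_force: [0.0, -0.4, 0.2]
grip_width: 0.0457
time: 10.95
ee_pos: [0.5338, 0.3283, 0.1893]
tool_rot: [[-0.154, 0.002, 0.988], [-0.988, 0.001, -0.154], [-0.001, -1.0, 0.002]]
ft_force: [0.1, -1.2, -1.0]
grip_width: 0.0458
t 10.95 p [0.5338 0.3283 0.1893] F [ 0.1 -1.2 -1. ] w 0.0458 q [  7.  42. -62.  95.  40.  68. -73.]
```

View pics/w6.png

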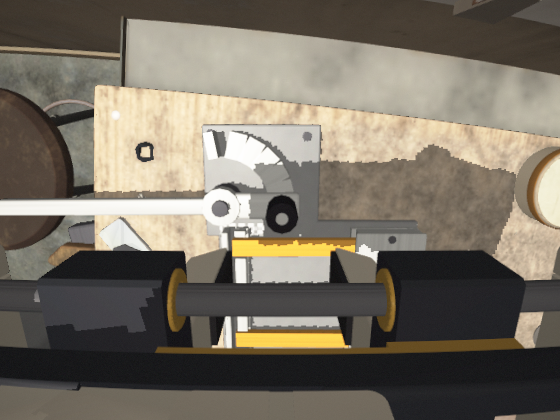

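View pics/s6.png

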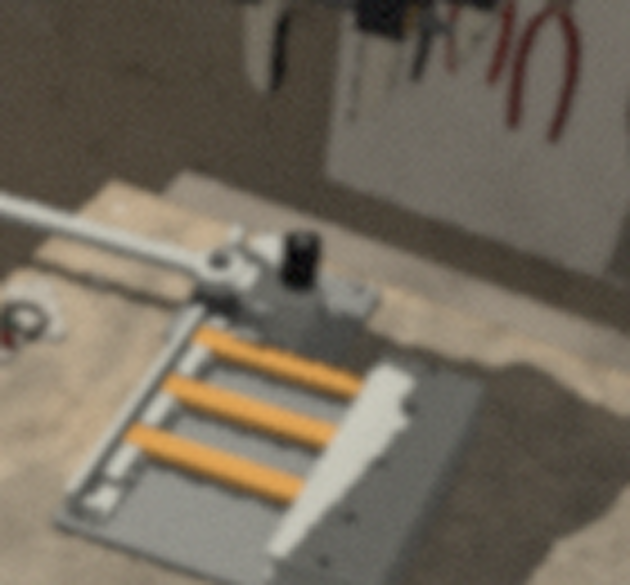

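```bash

python3 - <<'E'
from h import *
S=info('scene');W=info('wrist')
for z in (46,54,76,84): print(z,proj(S,rk(-36,114,z)).round(1),proj(W,rk(-36,114,z)).round(1))
print(proj(S,rk(-86,114,40)).round(1),proj(W,rk(-86,114,40)).round(1)) 
print('shut knob, s0',proj(S,rk(-86,164,76)).round(1),proj(S,rk(-86,164,46)).round(1))
print(rel(rk(0,-24,120),Rdown(81)))
E
```

```text
46 [[334.6 131.8]] [[281.8 206.2]]
54 [[334.9 129.4]] [[281.8 208.7]]
76 [[335.6 122.6]] [[281.8 216.4]]
84 [[335.9 120.1]] [[281.9 219.5]]
[[317.1 128.3]] [[220.1 204.2]]
shut knob, s0 [[325.2 107.4]] [[324.4 116.5]]
([0.138, 0.0668, 0.0363], [0.15, -89.84, 0.01])
```

```bash

python3 -m handwheel '[[0.04,0,0.01,0,-8.5,0,0.69],[0.08,0,0.02,0,-17,0,0.69],[0.11,0,0.03,0,-25.5,0,0.69],[0.138,0,0.031,0,-34,0,0.69],[0.138,0,0.031,0,-42.5,0,0.69]]'
python3 -m handwheel '[[0,0,0,0,-8.5,0,0.69],[0,0,0,0,-17,0,0.69],[0,0,0,0,-25.5,0,0.69],[0,0,0,0,-34,0,0.69],[0,0,0,0,-42.5,0,0.69]]'
python3 -m handwheel '[[0,0.0,0,0,-4.5,0,0.69],[0,0.02,0,0,-4.5,0,0.69],[0,0.05,0,0,-4.5,0,0.69],[0,0.08,0,0,-4.5,0,0.69],[0,0.08,0,0,-4.5,0,0.69]]'
python3 - <<'E'
from h import *
st(); print(rel(rk(-5,-24,60),Rdown(81)),rel(rk(-5,-24,34),Rdown(81)))
I=info('wrist'); im=vision.get_image('wrist'); save(im,'w7.png')
E
```

```text
time: 11.6
ee_pos: [0.5429, 0.1811, 0.1857]
tool_rot: [[0.554, -0.003, 0.832], [-0.832, -0.004, 0.554], [0.001, -1.0, -0.005]]
ft_force: [0.1, 0.4, 0.4]
grip_width: 0.0286
time: 12.1
ee_pos: [0.5421, 0.1864, 0.1867]
tool_rot: [[0.972, -0.002, 0.233], [-0.233, -0.0, 0.972], [-0.002, -1.0, -0.001]]
ft_force: [0.0, -0.0, 0.9]
grip_width: 0.0288
time: 12.6
ee_pos: [0.5397, 0.1848, 0.1026]
tool_rot: [[0.987, -0.008, 0.163], [-0.163, -0.004, 0.987], [-0.007, -1.0, -0.005]]
ft_force: [0.4, -0.7, 0.8]
grip_width: 0.0285
t 12.6 p [0.5397 0.1848 0.1026] F [ 0.4 -0.7  0.8] w 0.0285 q [ 28.  57. -75. 105.  59.  70.  14.]
([0.0028, 0.0425, 0.0016], [0.27, -0.4, -0.42]) ([0.003, 0.0685, 0.0018], [0.27, -0.4, -0.42])
```

View pics/w7.png

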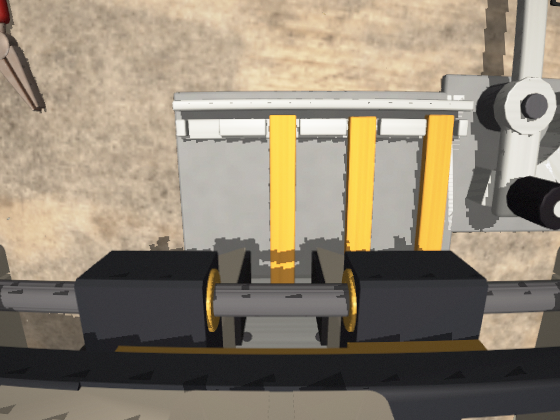

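The first bar is centred between the fingers at column 283, and the keeper is clear at the upper right. I go down.

```bash

python3 -m handwheel '[[0.003,0.03,0.0018,0,0,0,0.69],[0.003,0.045,0.0018,0,0,0,0.69],[0.003,0.057,0.0018,0,0,0,0.69],[0.003,0.068,0.0018,0,0,0,0.69],[0.003,0.068,0.0018,0,0,0,0.69]]'
python3 - <<'E'
from h import *
st(); print(rel(rk(-5,-24,34),Rdown(81)))
E
```

```text
time: 13.15
ee_pos: [0.5454, 0.1877, 0.0391]
tool_rot: [[0.987, -0.002, 0.162], [-0.162, -0.001, 0.987], [-0.001, -1.0, -0.001]]
ft_force: [0.1, -0.5, 0.5]
grip_width: 0.0286
t 13.15 p [0.5454 0.1877 0.0391] F [ 0.1 -0.5  0.5] w 0.0286 q [ 26.  61. -70. 106.  65.  65.  11.]
([-0.0027, 0.0051, -0.0024], [0.05, -0.35, -0.08])
```

```bash

python3 -m handwheel '[[0,0,0,0,-0.3,0,0.69],[0,0,0,0,-0.3,0,0.69],[0,0,0,0,-0.3,0,0.69],[0,0,0,0,-0.3,0,0.69],[0,0,0,0,-0.3,0,0.69]]'
python3 - <<'E'
from h import *
st(); print(rel(rk(-5,-24,34),Rdown(81)))
E
```

```text
time: 13.65
ee_pos: [0.5462, 0.1881, 0.0404]
tool_rot: [[0.988, 0.0, 0.157], [-0.157, 0.0, 0.988], [0.0, -1.0, 0.0]]
ft_force: [0.4, -0.9, -0.1]
grip_width: 0.0282
t 13.65 p [0.5462 0.1881 0.0404] F [ 0.4 -0.9 -0.1] w 0.0282 q [ 26.  61. -70. 106.  65.  65.  12.]
([-0.0034, 0.0064, -0.0029], [-0.01, -0.05, 0.03])
```

```bash

python3 -m handwheel '[[-0.003,0.003,-0.002,0,0,0,0.69],[-0.003,0.006,-0.002,0,0,0,0.69],[-0.003,0.006,-0.002,0,0,0,0.69],[-0.003,0.006,-0.002,0,0,0,0.69],[-0.003,0.006,-0.002,0,0,0,0.69]]'
python3 - <<'E'
from h import *
st(); print(rel(rk(-5,-24,34),Rdown(81)))
E
```

```text
time: 14.15
ee_pos: [0.5428, 0.1866, 0.0342]
tool_rot: [[0.988, 0.0, 0.157], [-0.157, 0.0, 0.988], [0.0, -1.0, 0.0]]
ft_force: [-0.7, -0.3, -0.6]
grip_width: 0.0284
t 14.15 p [0.5428 0.1866 0.0342] F [-0.7 -0.3 -0.6] w 0.0284 q [ 26.  61. -70. 106.  65.  65.  11.]
([-0.0003, 0.0002, -0.0009], [-0.01, -0.04, 0.0])
```

```bash

python3 -m handwheel '[[0,0,0,0,0,0,1],[0,0,0,0,0,0,1],[0,0,0,0,0,0,1],[0,0,0,0,0,0,1],[0,0,0,0,0,0,1]]'
python3 - <<'E'
from h import *
st(); print(rel(rk(-5,-24,34),Rdown(81)))
E
```

```text
time: 14.65
ee_pos: [0.5428, 0.1864, 0.0342]
tool_rot: [[0.988, -0.0, 0.157], [-0.157, -0.0, 0.988], [0.0, -1.0, -0.0]]
ft_force: [-0.3, -0.9, 0.5]
grip_width: 0.0152
t 14.65 p [0.5428 0.1864 0.0342] F [-0.3 -0.9  0.5] w 0.0152 q [ 26.  61. -70. 106.  65.  65.  11.]
([-0.0003, 0.0002, -0.0006], [0.02, -0.05, 0.0])
```

```bash

python3 -m handwheel '[[0.0008,-0.0029,0,0,0,1.9,1],[0.0016,-0.0057,0,0,0,3.8,1],[0.0024,-0.0086,0,0,0,5.8,1],[0.0033,-0.0114,0,0,0,7.7,1],[0.0045,-0.0142,0,0,0,9.6,1]]'
python3 - <<'E'
from h import *
st()
save(vision.get_image('scene'),'s8.png',(270,70,410,200),4.5)
E
```

```text
time: 15.15
ee_pos: [0.5472, 0.1859, 0.0482]
tool_rot: [[0.973, -0.167, 0.157], [-0.155, 0.027, 0.988], [-0.169, -0.986, 0.0]]
ft_force: [-0.9, -0.8, -1.1]
grip_width: 0.0155
t 15.15 p [0.5472 0.1859 0.0482] F [-0.9 -0.8 -1.1] w 0.0155 q [ 26.  65. -71.  98.  56.  73.  20.]
```

View pics/s8.png

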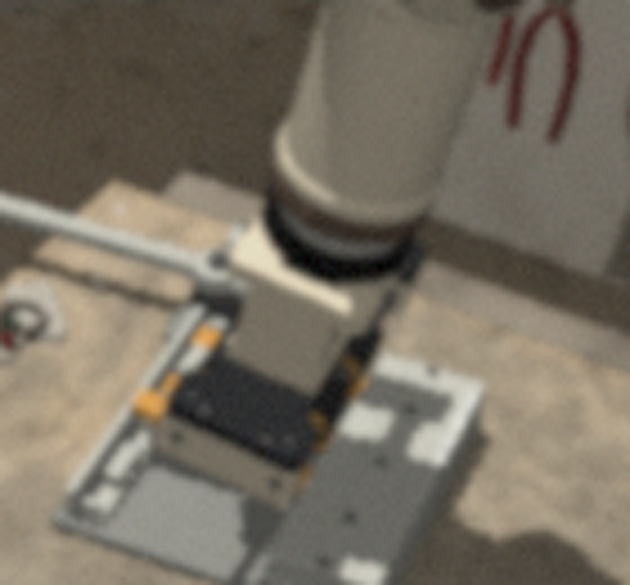

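```bash

python3 -m handwheel '[[-0.012,0.0005,0,0,0,0,1],[-0.024,0.001,0,0,0,0,1],[-0.036,0.0015,0,0,0,0,1],[-0.048,0.002,0,0,0,0,1],[-0.06,0.002,0,0,0,0,1]]'
python3 -m handwheel '[[-0.007,0,0,0,0,0,1],[-0.014,0,0,0,0,0,1],[-0.02,0,0,0,0,0,1],[-0.02,0,0,0,0,0,1],[-0.02,0,0,0,0,0,1]]'
python3 - <<'E'
from h import *
st()
save(vision.get_image('scene'),'s9.png',(230,50,410,210),4)
save(vision.get_image('wrist'),'w9.png')
E
```

```text
time: 15.7
ee_pos: [0.4869, 0.1953, 0.0566]
tool_rot: [[0.974, -0.165, 0.156], [-0.154, 0.026, 0.988], [-0.167, -0.986, -0.0]]
ft_force: [0.4, 0.5, -2.3]
grip_width: 0.0156
time: 16.2
ee_pos: [0.4693, 0.1982, 0.0597]
tool_rot: [[0.974, -0.164, 0.157], [-0.155, 0.026, 0.988], [-0.166, -0.986, 0.0]]
ft_force: [0.2, 0.4, -2.2]
grip_width: 0.0156
t 16.2 p [0.4693 0.1982 0.0597] F [ 0.2  0.4 -2.2] w 0.0156 q [ 28.  61. -74. 108.  56.  69.  13.]
```

View pics/s9.png

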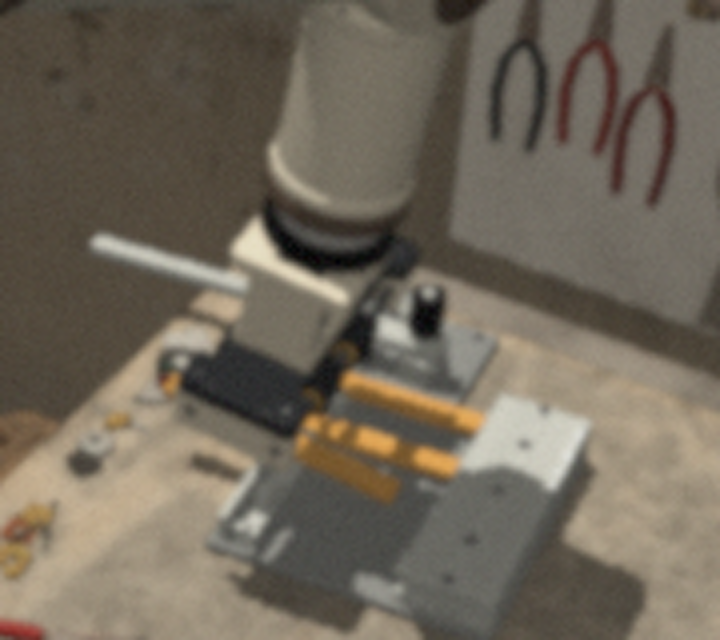

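View pics/w9.png

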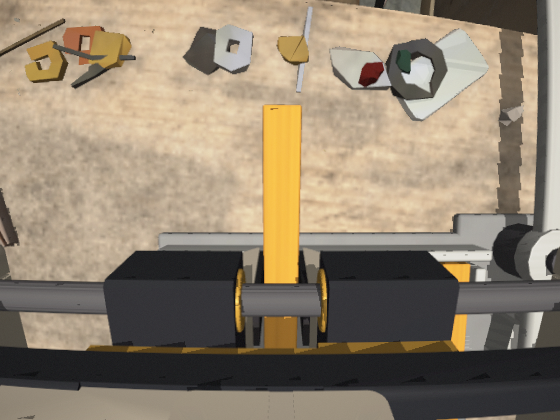

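The scene view shows the bar drawn clear of the bridge and held level in the grip. Next I lift and level it, and measure the block from the top and wrist views.

```bash

python3 -m handwheel '[[0,-0.03,0,0,0,0,1],[0,-0.06,0,0,0,0,1],[0,-0.09,0,0,0,-4,1],[0,-0.11,0,0,0,-9.6,1],[0,-0.11,0,0,0,-9.6,1]]'
python3 - <<'E'
from h import *
st()
T=info('top'); im=vision.get_image('top'); save(im,'t10.png',(300,90,440,290),3)
print(two)
S=info('scene'); im=vision.get_image('scene'); save(im,'s10.png',(160,220,400,380),3)
E
```

```text
time: 16.8
ee_pos: [0.4869, 0.1971, 0.1712]
tool_rot: [[0.988, 0.006, 0.154], [-0.154, 0.001, 0.988], [0.006, -1.0, 0.002]]
ft_force: [-0.1, 0.5, -1.8]
grip_width: 0.0152
t 16.8 p [0.4869 0.1971 0.1712] F [-0.1  0.5 -1.8] w 0.0152 q [ 32.  50. -83. 110.  53.  72.  12.]
<function two at 0x7fd0301bc900>
```

View pics/t10.png

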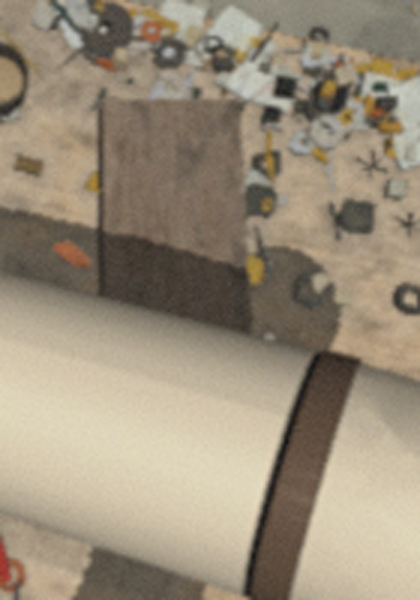

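View pics/s10.png

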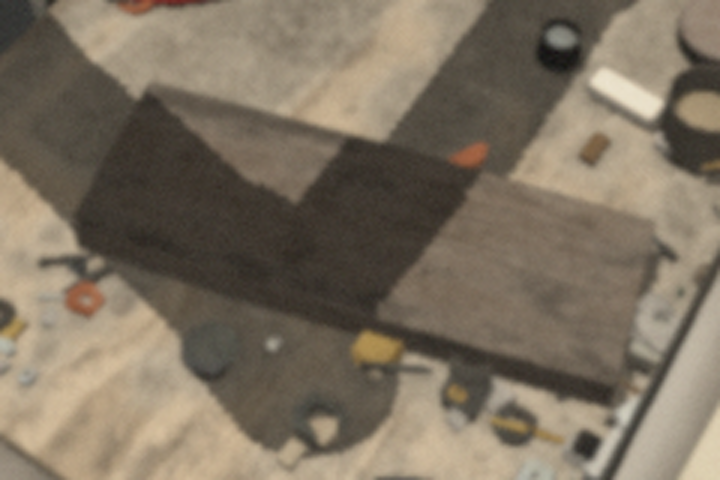

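```bash

cat > blk.py <<'E'
from h import *
def fit(P):
    # ordered: robot-left? just print
    c=P.mean(0); L=np.linalg.norm(P-np.roll(P,-1,0),axis=1)
    print('c',c.round(4),'L',L.round(3)); 
    i=int(L[0]<L[1]); d=(P[(i+1)%4]-P[i])-(P[(i+3)%4]-P[(i+2)%4]); 
    print('long axis angle',np.degrees(np.arctan2(d[1],d[0])).round(2))
E
python3 - <<'E'
from blk import *
S,T=info('scene'),info('top')
f=lambda x,y:(160+x/3,220+y/3)
fit(onz(S,[f(150,88),f(652,222),f(612,378),f(82,232)],.032)[:,:2])
im=cv2.imread('pics/top0.png')[:,:,::-1]; save(im,'t11.png',(310,100,410,280),3.3)
E
```

```text
c [ 0.545  -0.1799] L [0.352 0.114 0.343 0.12 ]
long axis angle -0.28
```

View pics/t11.png

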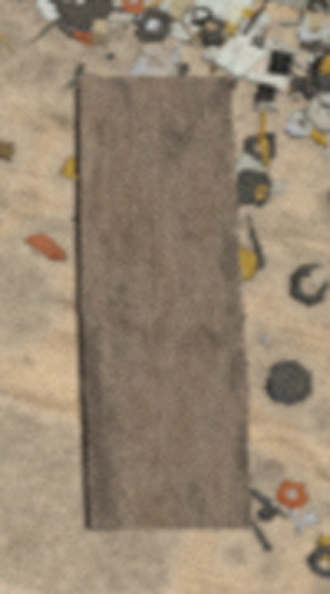

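```bash

python3 - <<'E'
from blk import *
T=info('top'); f=lambda x,y:(310+x/3.3,100+y/3.3)
fit(onz(T,[f(81,76),f(234,80),f(247,525),f(90,526)],.032)[:,:2])
E
```

```text
c [ 0.5386 -0.1775] L [0.122 0.351 0.119 0.356]
long axis angle 178.12
```

```bash

python3 -m handwheel '[[0.02,0,-0.034,0,8,0,1],[0.041,0,-0.068,0,16,0,1],[0.062,0,-0.103,0,24,0,1],[0.083,0,-0.137,0,32,0,1],[0.104,0,-0.171,0,40,0,1]]'
python3 - <<'E'
from h import *
st(); print(rel([.64,-.173,.13],Rdown(-1.2)))
E
```

```text
time: 17.4
ee_pos: [0.5631, 0.0075, 0.1661]
tool_rot: [[0.65, -0.004, 0.76], [-0.76, 0.001, 0.65], [-0.004, -1.0, -0.002]]
ft_force: [0.9, 0.7, -1.5]
grip_width: 0.0153
t 17.4 p [0.5631 0.0075 0.1661] F [ 0.9  0.7 -1.5] w 0.0153 q [ 48.  48. -75. 105.  50.  70.  -3.]
([0.1873, 0.0356, -0.0587], [0.2, 41.72, -0.14])
```

```bash

python3 -m handwheel '[[0.037,0,-0.012,0,8.3,0,1],[0.074,0,-0.024,0,16.6,0,1],[0.111,0.01,-0.036,0,25,0,1],[0.148,0.02,-0.048,0,33.4,0,1],[0.187,0.02,-0.059,0,41.7,0,1]]'
python3 - <<'E'
from h import *
st(); print(rel([.64,-.173,.13],Rdown(-1.2)))
I=info('wrist'); im=vision.get_image('wrist'); save(im,'w12.png')
save(vision.get_image('scene'),'s12.png')
E
```

```text
time: 17.9
ee_pos: [0.6394, -0.1725, 0.1439]
tool_rot: [[-0.02, -0.007, 1.0], [-1.0, 0.002, -0.02], [-0.002, -1.0, -0.007]]
ft_force: [0.1, 0.7, -1.8]
grip_width: 0.015
t 17.9 p [ 0.6394 -0.1725  0.1439] F [ 0.1  0.7 -1.8] w 0.015 q [ 52.  51. -63.  90.  47.  69. -22.]
([0.0005, 0.0139, 0.0007], [0.39, 0.03, -0.09])
```

View pics/w12.png

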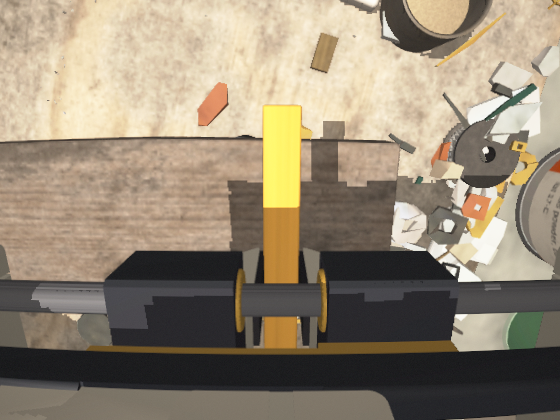

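View pics/s12.png

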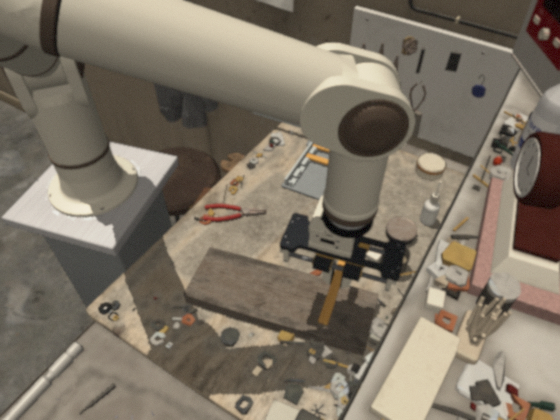

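```bash

python3 - <<'E'
from h import *
I=info('wrist')
print(onz(I,[(5,142),(398,141),(397,181)],.032).round(4).tolist())
s=robot.get_state();R=np.array(s['tool_rot']);p=np.array(s['ee_pos'])
for d in (-.075,-.08): print(d,proj(I,p+R@np.array([d,.012,0])).round(1))
E
```

```text
[[0.4436, -0.1192, 0.032], [0.7229, -0.1284, 0.032], [0.7236, -0.1562, 0.032]]
-0.075 [[281.2 101.4]]
-0.08 [[281.2  88.4]]
```

```bash

python3 -m handwheel '[[0.008,0.02,0,0,0.7,0,1],[0.008,0.04,0,0,0.7,0,1],[0.008,0.06,0,0,0.7,0,1],[0.008,0.08,0,0,0.7,0,1],[0.008,0.08,0,0,0.7,0,1]]'
python3 - <<'E'
from h import *
st(); print(rel([.64,-.1805,.052],Rdown(-1.9)))
E
```

```text
time: 18.5
ee_pos: [0.6379, -0.1766, 0.0634]
tool_rot: [[-0.023, -0.007, 1.0], [-1.0, 0.002, -0.023], [-0.002, -1.0, -0.007]]
ft_force: [-1.3, 0.1, -1.5]
grip_width: 0.0155
t 18.5 p [ 0.6379 -0.1766  0.0634] F [-1.3  0.1 -1.5] w 0.0155 q [ 50.  56. -59.  93.  52.  63. -24.]
([0.0039, 0.0114, 0.0023], [0.39, 0.58, -0.09])
```

```bash

python3 -m handwheel '[[0.003,0.005,0.001,0.3,0.5,0,1],[0.003,0.008,0.001,0.3,0.5,0,1],[0.003,0.01,0.001,0.3,0.5,0,1],[0.003,0.011,0.001,0.3,0.5,0,1],[0.003,0.011,0.001,0.3,0.5,0,1]]'
python3 - <<'E'
from h import *
st(); print(rel([.64,-.1805,.052],Rdown(-1.9)))
E
```

```text
time: 19.0
ee_pos: [0.642, -0.1808, 0.0576]
tool_rot: [[-0.034, 0.006, 0.999], [-0.999, -0.0, -0.034], [0.0, -1.0, 0.006]]
ft_force: [0.2, 0.2, -1.2]
grip_width: 0.0158
t 19.0 p [ 0.642  -0.1808  0.0576] F [ 0.2  0.2 -1.2] w 0.0158 q [ 50.  56. -58.  93.  53.  62. -25.]
([-0.0002, 0.0056, -0.0021], [-0.33, -0.04, 0.02])
```

```bash

python3 -m handwheel '[[0,0.003,0,-0.3,0,0,1],[0,0.005,0,-0.3,0,0,1],[0,0.005,0,-0.3,0,0,1],[0,0.005,0,-0.3,0,0,1],[0,0.005,0,-0.3,0,0,1]]'
python3 - <<'E'
from h import *
st(); print(rel([.64,-.1805,.052],Rdown(-1.9)))
E
```

```text
time: 19.5
ee_pos: [0.642, -0.1808, 0.0523]
tool_rot: [[-0.034, 0.0, 0.999], [-0.999, -0.0, -0.034], [0.0, -1.0, 0.0]]
ft_force: [0.8, -0.6, -0.4]
grip_width: 0.0155
t 19.5 p [ 0.642  -0.1808  0.0523] F [ 0.8 -0.6 -0.4] w 0.0155 q [ 50.  57. -58.  92.  53.  62. -25.]
([-0.0002, 0.0003, -0.002], [-0.03, -0.04, 0.0])
```

```bash

python3 -m handwheel '[[0,0.0005,0,0,0,0,0.6],[0,0.0005,0,0,0,0,0.6],[0,0.0005,0,0,0,0,0.6],[0,0.0005,0,0,0,0,0.6],[0,0.0005,0,0,0,0,0.6]]'
python3 -m handwheel '[[0,-0.01,0,0,0,0,0.6],[0,-0.03,0,0,0,0,0.6],[0,-0.06,0,0,0,0,0.6],[0,-0.1,0,0,0,0,0.6],[0,-0.13,0,0,0,0,0.6]]'
python3 - <<'E'
from h import *
st(); print(rel(rk(-5,24,130),Rdown(81)))
save(vision.get_image('wrist'),'w13.png')
save(vision.get_image('scene'),'s13.png',(160,200,420,380),3)
E
```

```text
time: 20.0
ee_pos: [0.6419, -0.1807, 0.0517]
tool_rot: [[-0.034, 0.0, 0.999], [-0.999, 0.0, -0.034], [-0.0, -1.0, 0.0]]
ft_force: [0.6, 0.1, -0.1]
grip_width: 0.0368
time: 20.5
ee_pos: [0.6428, -0.1801, 0.1861]
tool_rot: [[-0.033, 0.003, 0.999], [-0.999, -0.0, -0.033], [0.0, -1.0, 0.003]]
ft_force: [0.7, 0.0, 0.0]
grip_width: 0.0368
t 20.5 p [ 0.6428 -0.1801  0.1861] F [0.7 0.  0. ] w 0.0368 q [ 53.  49. -65.  88.  45.  72. -20.]
([-0.41, 0.0557, -0.1068], [-0.15, -82.9, 0.14])
```

View pics/w13.png

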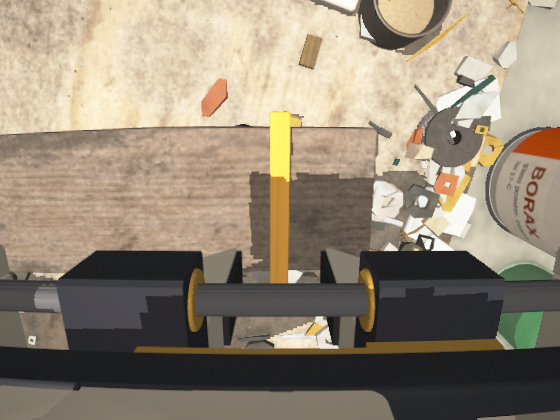

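View pics/s13.png

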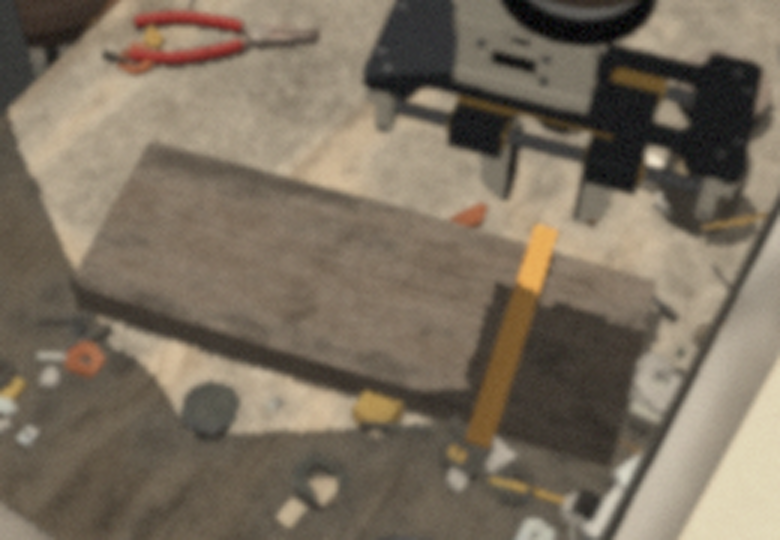

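The bar lies crosswise on the block with a similar overhang on both sides. On to the second bar.

```bash

python3 -m handwheel '[[-0.04,0,-0.01,0,-8.3,0,0.69],[-0.08,0,-0.02,0,-16.6,0,0.69],[-0.12,0,-0.03,0,-25,0,0.69],[-0.16,0,-0.04,0,-33,0,0.69],[-0.2,0,-0.05,0,-41,0,0.69]]'
python3 - <<'E'
from h import *
st(); print(rel(rk(-5,24,110),Rdown(81)))
E
```

```text
time: 21.1
ee_pos: [0.5982, 0.0222, 0.1827]
tool_rot: [[0.634, 0.001, 0.773], [-0.773, -0.001, 0.634], [0.001, -1.0, 0.001]]
ft_force: [0.6, 0.3, -0.0]
grip_width: 0.0282
t 21.1 p [0.5982 0.0222 0.1827] F [ 0.6  0.3 -0. ] w 0.0282 q [ 44.  49. -74.  99.  49.  72.  -3.]
([-0.1938, 0.0726, 0.0965], [-0.01, -41.62, 0.07])
```

```bash

python3 -m handwheel '[[-0.039,0,0.019,0,-8.3,0,0.69],[-0.078,0,0.038,0,-16.6,0,0.69],[-0.116,0.02,0.058,0,-25,0,0.69],[-0.155,0.04,0.077,0,-33.3,0,0.69],[-0.194,0.06,0.0965,0,-41.6,0,0.69]]'
python3 - <<'E'
from h import *
st(); print(rel(rk(-5,24,60),Rdown(81)))
save(vision.get_image('wrist'),'w14.png')
E
```

```text
time: 21.6
ee_pos: [0.5513, 0.2336, 0.1221]
tool_rot: [[0.988, 0.002, 0.157], [-0.157, -0.0, 0.988], [0.002, -1.0, 0.0]]
ft_force: [-0.1, 0.4, 0.2]
grip_width: 0.0285
t 21.6 p [0.5513 0.2336 0.1221] F [-0.1  0.4  0.2] w 0.0285 q [ 23.  57. -75. 101.  58.  72.  12.]
([-0.0014, 0.0621, -0.0006], [-0.0, -0.04, 0.09])
```

View pics/w14.png

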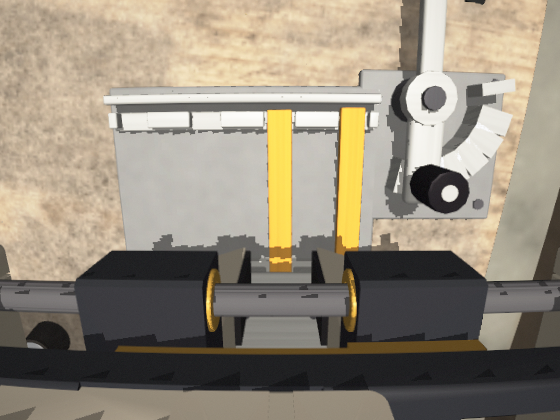

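```bash

python3 -m handwheel '[[-0.001,0.03,0,0,0,0,0.69],[-0.001,0.05,0,0,0,0,0.69],[-0.001,0.065,0,0,0,0,0.69],[-0.001,0.08,0,0,0,0,0.69],[-0.001,0.08,0,0,0,0,0.69]]'
python3 -m handwheel '[[0,0,0,0,0,0,0.69],[0,0,0,0,0,0,0.69],[0,0,0,0,0,0,0.69],[0,0,0,0,0,0,0.69],[0,0,0,0,0,0,0.69]]'
python3 - <<'E'
from h import *
st(); print(rel(rk(-5,24,34),Rdown(81)))
E
```

```text
time: 22.15
ee_pos: [0.5499, 0.2308, 0.0398]
tool_rot: [[0.986, -0.002, 0.164], [-0.164, -0.002, 0.986], [-0.002, -1.0, -0.002]]
ft_force: [0.2, -0.8, 0.1]
grip_width: 0.0289
time: 22.65
ee_pos: [0.5506, 0.2325, 0.0421]
tool_rot: [[0.987, 0.001, 0.162], [-0.162, 0.0, 0.987], [0.001, -1.0, 0.0]]
ft_force: [0.1, 1.0, 1.2]
grip_width: 0.0286
t 22.65 p [0.5506 0.2325 0.0421] F [0.1 1.  1.2] w 0.0286 q [ 21.  61. -69. 103.  64.  66.   9.]
([-0.0008, 0.0081, 0.0005], [-0.02, -0.34, 0.04])
```

```bash

python3 -m handwheel '[[-0.001,0.004,0.0005,0,-0.3,0,0.69],[-0.001,0.008,0.0005,0,-0.3,0,0.69],[-0.001,0.008,0.0005,0,-0.3,0,0.69],[-0.001,0.008,0.0005,0,-0.3,0,0.69],[-0.001,0.008,0.0005,0,-0.3,0,0.69]]'
python3 -m handwheel '[[0,0,0,0,0,0,1],[0,0,0,0,0,0,1],[0,0,0,0,0,0,1],[0,0,0,0,0,0,1],[0,0,0,0,0,0,1]]'
python3 - <<'E'
from h import *
st(); print(rel(rk(-5,24,34),Rdown(81)))
E
```

```text
time: 23.15
ee_pos: [0.5494, 0.2332, 0.0337]
tool_rot: [[0.988, -0.0, 0.157], [-0.157, 0.0, 0.988], [-0.0, -1.0, 0.0]]
ft_force: [0.5, 0.2, -0.1]
grip_width: 0.028
time: 23.65
ee_pos: [0.5495, 0.2332, 0.0338]
tool_rot: [[0.988, 0.0, 0.157], [-0.157, 0.0, 0.988], [0.0, -1.0, 0.0]]
ft_force: [0.3, -0.6, 1.4]
grip_width: 0.0154
t 23.65 p [0.5495 0.2332 0.0338] F [ 0.3 -0.6  1.4] w 0.0154 q [ 20.  62. -69. 103.  65.  65.   9.]
([0.0004, -0.0002, 0.0001], [-0.01, -0.04, 0.01])
```

Gripped. I repeat the tilt and the draw.

```bash

python3 -m handwheel '[[0.0008,-0.0029,0,0,0,1.9,1],[0.0016,-0.0057,0,0,0,3.8,1],[0.0024,-0.0086,0,0,0,5.8,1],[0.0033,-0.0114,0,0,0,7.7,1],[0.0045,-0.0142,0,0,0,9.6,1]]'
python3 -m handwheel '[[-0.004,0,0,0,0,0,1],[-0.014,0.0005,0,0,0,0,1],[-0.026,0.001,0,0,0,0,1],[-0.038,0.0015,0,0,0,0,1],[-0.05,0.002,0,0,0,0,1]]'
python3 -m handwheel '[[-0.01,0,0,0,0,0,1],[-0.02,0,0,0,0,0,1],[-0.03,0,0,0,0,0,1],[-0.03,0,0,0,0,0,1],[-0.03,0,0,0,0,0,1]]'
python3 - <<'E'
from h import *
st()
save(vision.get_image('scene'),'s15.png',(230,50,410,210),4)
E
```

```text
time: 24.15
ee_pos: [0.5538, 0.2322, 0.0479]
tool_rot: [[0.973, -0.167, 0.157], [-0.155, 0.026, 0.988], [-0.169, -0.986, -0.0]]
ft_force: [-0.1, -0.8, -1.5]
grip_width: 0.0155
time: 24.65
ee_pos: [0.503, 0.2405, 0.0544]
tool_rot: [[0.974, -0.165, 0.156], [-0.153, 0.026, 0.988], [-0.167, -0.986, -0.0]]
ft_force: [0.1, 0.3, -1.2]
grip_width: 0.0156
time: 25.15
ee_pos: [0.4759, 0.2448, 0.0593]
tool_rot: [[0.974, -0.164, 0.157], [-0.155, 0.026, 0.988], [-0.166, -0.986, 0.0]]
ft_force: [1.3, 0.2, -2.2]
grip_width: 0.0155
t 25.15 p [0.4759 0.2448 0.0593] F [ 1.3  0.2 -2.2] w 0.0155 q [ 22.  62. -73. 105.  55.  70.  10.]
```

View pics/s15.png

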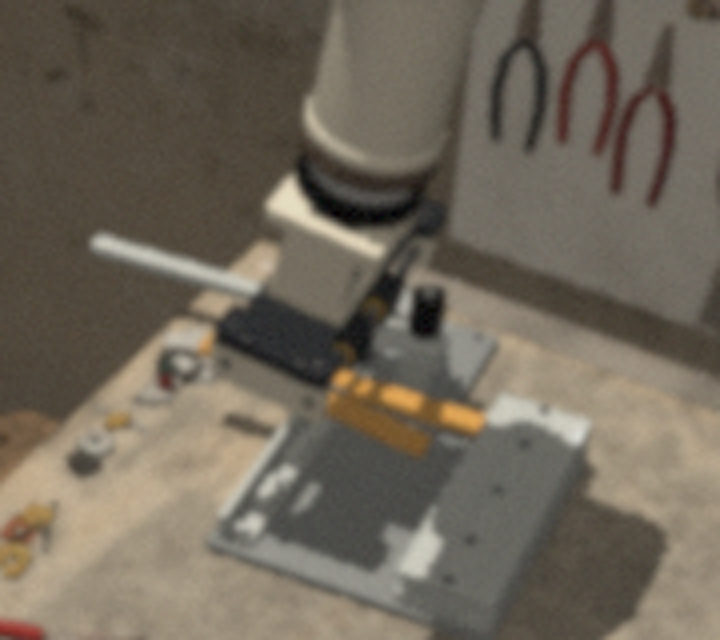

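The second bar is out from under the bridge. I lift it, level it and carry it.

```bash

python3 -m handwheel '[[0,-0.03,0,0,0,0,1],[0,-0.06,0,0,0,0,1],[0,-0.09,0,0,0,-4,1],[0,-0.11,0,0,0,-9.6,1],[0,-0.11,0,0,0,-9.6,1]]'
python3 -m handwheel '[[0.015,0,-0.04,0,8,0,1],[0.03,0,-0.08,0,16,0,1],[0.045,0,-0.12,0,24,0,1],[0.06,0,-0.16,0,32,0,1],[0.075,0,-0.2,0,40,0,1]]'
python3 - <<'E'
from h import *
st(); print(rel([.57,-.178,.13],Rdown(-1.9)))
E
```

```text
time: 25.7
ee_pos: [0.4936, 0.244, 0.1709]
tool_rot: [[0.988, 0.006, 0.154], [-0.154, 0.002, 0.988], [0.006, -1.0, 0.003]]
ft_force: [0.6, -0.1, -1.9]
grip_width: 0.0155
time: 26.2
ee_pos: [0.5365, 0.03, 0.1664]
tool_rot: [[0.65, -0.003, 0.76], [-0.76, 0.001, 0.65], [-0.003, -1.0, -0.002]]
ft_force: [0.8, 0.1, -1.7]
grip_width: 0.0157
t 26.2 p [0.5365 0.03   0.1664] F [ 0.8  0.1 -1.7] w 0.0157 q [ 48.  47. -77. 108.  49.  68.  -6.]
([0.18, 0.0361, -0.1097], [0.15, 42.45, -0.12])
```

```bash

python3 -m handwheel '[[0.036,0,-0.022,0,8.4,0,1],[0.072,0,-0.044,0,17,0,1],[0.108,0.01,-0.066,0,25.4,0,1],[0.144,0.02,-0.088,0,34,0,1],[0.18,0.02,-0.11,0,42.4,0,1]]'
python3 - <<'E'
from h import *
st(); print(rel([.57,-.178,.13],Rdown(-1.9)))
I=info('wrist'); im=vision.get_image('wrist'); save(im,'w16.png')
s=robot.get_state();R=np.array(s['tool_rot']);p=np.array(s['ee_pos'])
for d in (-.07,-.075,-.08): print(d,proj(I,p+R@np.array([d,.012,0])).round(1))
np.savez('w16.npz',K=I[0],d=I[1],T=I[2])
E
```

```text
time: 26.7
ee_pos: [0.5699, -0.1783, 0.1447]
tool_rot: [[-0.033, -0.005, 0.999], [-0.999, 0.002, -0.033], [-0.002, -1.0, -0.005]]
ft_force: [0.6, -0.1, -2.4]
grip_width: 0.0155
t 26.7 p [ 0.5699 -0.1783  0.1447] F [ 0.6 -0.1 -2.4] w 0.0155 q [ 60.  47. -66. 100.  47.  66. -23.]
([-0.0003, 0.0147, 0.0002], [0.28, 0.01, -0.11])
-0.07 [[288.2 139.5]]
-0.075 [[288.5 127.1]]
-0.08 [[288.8 114.4]]
```

View pics/w16.png

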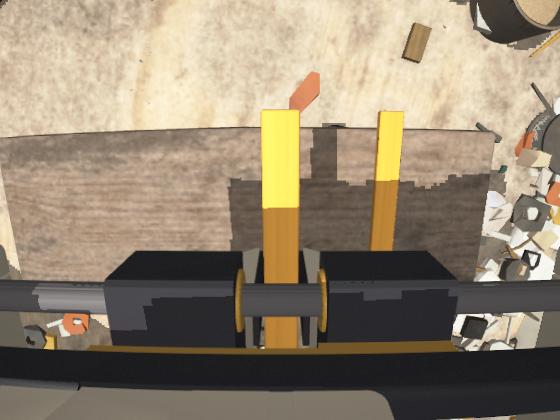

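```bash

python3 - <<'E'
from h import *
I=info('wrist'); im=vision.get_image('wrist'); save(im,'w17.png',(0,80,560,260),1.4)
st(); np.savez('w17.npz',K=I[0],d=I[1],T=I[2])
E
```

```text
t 26.8 p [ 0.5709 -0.1851  0.1451] F [ 0.2 -0.4 -1.1] w 0.0156 q [ 60.  47. -66. 100.  47.  66. -23.]
```

View pics/w17.png

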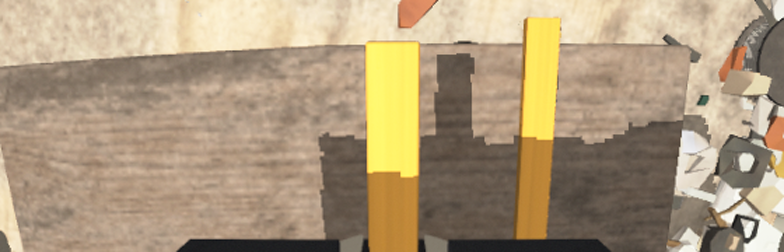

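```bash

python3 - <<'E'
from h import *
W=np.load('w17.npz');I=(W['K'],W['d'],W['T'])
e=onz(I,[(2,127.9),(492.9,112.9)],.032);d=e[1]-e[0];print('edge',e.round(4).tolist(),np.degrees(np.arctan2(d[1],d[0])))
print('bar1 end',onz(I,[(389,92.9)],.04).round(4), 'low',onz(I,[(525/1.4,80+240/1.4)],.04).round(4))
s=robot.get_state();R=np.array(s['tool_rot']);p=np.array(s['ee_pos']);print(p)
for d in (-.07,-.075,-.08): print(d,proj(I,p+R@np.array([d,.012,0])).round(1))
E
```

```text
edge [[0.3744, -0.1139, 0.032], [0.7203, -0.1223, 0.032]] -1.3859204882424927
bar1 end [[ 0.6447 -0.1076  0.04  ]] low [[ 0.6372 -0.2164  0.04  ]]
[ 0.57092481 -0.18512634  0.14508526]
-0.07 [[278.5 106. ]]
-0.075 [[278.4  93.1]]
-0.08 [[278.3  79.9]]
```

```bash

python3 -m handwheel '[[-0.012,0.02,0,0,0.3,0,1],[-0.012,0.04,0,0,0.3,0,1],[-0.012,0.06,0,0,0.3,0,1],[-0.012,0.075,0,0,0.3,0,1],[-0.012,0.085,0,0,0.3,0,1]]'
python3 -m handwheel '[[0,0,0,0,0,0,1],[0,0,0,0,0,0,1],[0,0,0,0,0,0,1],[0,0,0,0,0,0,1],[0,0,0,0,0,0,1]]'
python3 - <<'E'
from h import *
st(); print(rel([.571,-.173,.052],Rdown(-1.6)))
E
```

```text
time: 27.3
ee_pos: [0.5706, -0.1634, 0.0603]
tool_rot: [[-0.03, -0.003, 1.0], [-1.0, 0.001, -0.03], [-0.001, -1.0, -0.003]]
ft_force: [-0.4, -0.3, -1.0]
grip_width: 0.0157
time: 27.8
ee_pos: [0.572, -0.1635, 0.0634]
tool_rot: [[-0.03, 0.001, 1.0], [-1.0, -0.001, -0.03], [0.0, -1.0, 0.001]]
ft_force: [-1.0, -0.9, -2.3]
grip_width: 0.0153
t 27.8 p [ 0.572  -0.1635  0.0634] F [-1.  -0.9 -2.3] w 0.0153 q [ 55.  52. -60. 103.  53.  59. -28.]
([0.0095, 0.0114, -0.0008], [-0.06, -0.14, 0.03])
```

```bash

python3 -m handwheel '[[0.0075,0.004,0,0,0,0,1],[0.0075,0.008,0,0,0,0,1],[0.0075,0.0113,0,0,0,0,1],[0.0075,0.0113,0,0,0,0,1],[0.0075,0.0113,0,0,0,0,1]]'
python3 - <<'E'
from h import *
st(); print(rel([.571,-.171,.052],Rdown(-1.6)))
E
```

```text
time: 28.3
ee_pos: [0.5712, -0.1718, 0.0517]
tool_rot: [[-0.031, -0.001, 1.0], [-1.0, -0.002, -0.031], [0.002, -1.0, -0.001]]
ft_force: [-3.0, -2.2, 4.8]
grip_width: 0.0154
t 28.3 p [ 0.5712 -0.1718  0.0517] F [-3.  -2.2  4.8] w 0.0154 q [ 56.  52. -59. 103.  54.  58. -28.]
([-0.0008, -0.0003, -0.0002], [0.03, -0.18, 0.09])
```

Contact is light, with a 5 N net upward force. I release and rise.

```bash

python3 -m handwheel '[[0,-0.0005,0,0,0,0,0.6],[0,-0.0005,0,0,0,0,0.6],[0,-0.0005,0,0,0,0,0.6],[0,-0.0005,0,0,0,0,0.6],[0,-0.0005,0,0,0,0,0.6]]'
python3 -m handwheel '[[0,-0.01,0,0,0,0,0.6],[0,-0.03,0,0,0,0,0.6],[0,-0.06,0,0,0,0,0.6],[0,-0.1,0,0,0,0,0.6],[0,-0.13,0,0,0,0,0.6]]'
python3 - <<'E'
from h import *
st()
save(vision.get_image('scene'),'s18.png',(160,200,420,380),3)
E
```

```text
time: 28.8
ee_pos: [0.5714, -0.1706, 0.0518]
tool_rot: [[-0.03, 0.0, 1.0], [-1.0, 0.0, -0.03], [-0.0, -1.0, -0.0]]
ft_force: [0.7, -0.3, -0.1]
grip_width: 0.0365
time: 29.3
ee_pos: [0.5723, -0.1703, 0.1859]
tool_rot: [[-0.03, 0.003, 1.0], [-1.0, -0.0, -0.03], [0.0, -1.0, 0.003]]
ft_force: [0.6, 0.8, 1.0]
grip_width: 0.0363
t 29.3 p [ 0.5723 -0.1703  0.1859] F [0.6 0.8 1. ] w 0.0363 q [ 60.  44. -68.  99.  44.  68. -22.]
```

View pics/s18.png

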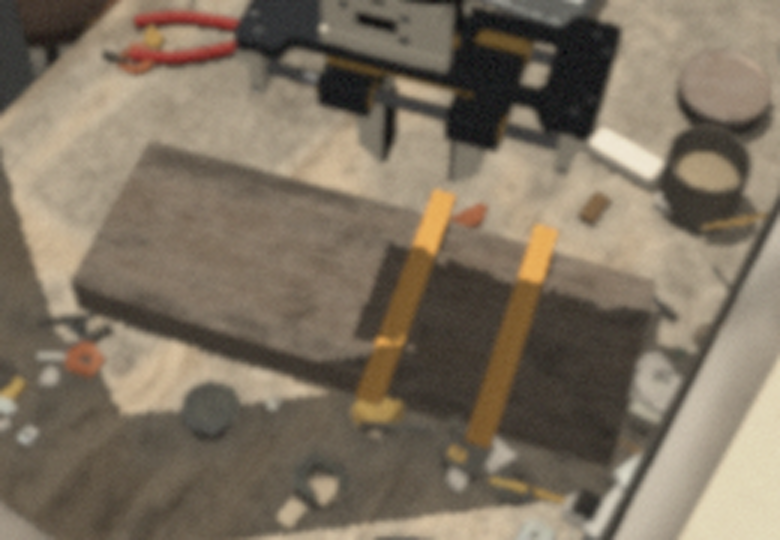

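```bash

python3 -m handwheel '[[-0.04,0,-0.002,0,-8.3,0,0.69],[-0.08,0,-0.004,0,-16.6,0,0.69],[-0.12,0,-0.006,0,-25,0,0.69],[-0.16,0,-0.008,0,-33,0,0.69],[-0.21,0,-0.01,0,-41,0,0.69]]'
python3 - <<'E'
from h import *
st(); print(rel(rk(0,72,125),Rdown(81)))
E
```

```text
time: 29.85
ee_pos: [0.5682, 0.0392, 0.1833]
tool_rot: [[0.635, 0.002, 0.772], [-0.772, -0.001, 0.635], [0.002, -1.0, 0.0]]
ft_force: [0.3, 0.7, -0.1]
grip_width: 0.0283
t 29.85 p [0.5682 0.0392 0.1833] F [ 0.3  0.7 -0.1] w 0.0283 q [ 45.  47. -76. 103.  49.  71.  -6.]
([-0.1896, 0.058, 0.1483], [0.02, -41.57, 0.11])
```

```bash

python3 -m handwheel '[[-0.038,0,0.03,0,-8.3,0,0.69],[-0.076,0,0.06,0,-16.6,0,0.69],[-0.114,0.02,0.09,0,-25,0,0.69],[-0.152,0.03,0.12,0,-33.3,0,0.69],[-0.19,0.04,0.148,0,-41.6,0,0.69]]'
python3 -m handwheel '[[0,0,0,0,0,0,0.69],[0,0,0,0,0,0,0.69],[0,0,0,0,0,0,0.69],[0,0,0,0,0,0,0.69],[0,0,0,0,0,0,0.69]]'
python3 - <<'E'
from h import *
I=info('wrist');im=vision.get_image('wrist'); save(im,'w19.png')
st(); print(rel(rk(0,71.5,60),Rdown(81)))
for x in (-70,0): print(proj(I,rk(x,72,22)).round(1))
for z in (40,76): print('knob',proj(I,rk(-36,114,z)).round(1))
E
```

```text
time: 30.35
ee_pos: [0.5626, 0.2817, 0.1429]
tool_rot: [[0.988, 0.001, 0.154], [-0.154, 0.0, 0.988], [0.001, -1.0, 0.0]]
ft_force: [0.3, -0.3, 1.3]
grip_width: 0.0287
time: 30.85
ee_pos: [0.5632, 0.2781, 0.1424]
tool_rot: [[0.987, 0.001, 0.162], [-0.162, -0.001, 0.987], [0.001, -1.0, -0.0]]
ft_force: [-0.7, 1.0, 0.3]
grip_width: 0.0289
t 30.9 p [0.563  0.2783 0.1423] F [-0.4 -0.9  1. ] w 0.0284 q [ 18.  57. -75.  96.  57.  74.  11.]
([-0.001, 0.0823, 0.0009], [0.02, -0.31, 0.04])
[[283.8 114.8]]
[[284.  212.6]]
knob [[347.1 167.1]]
knob [[358.2 175.6]]
```

View pics/w19.png

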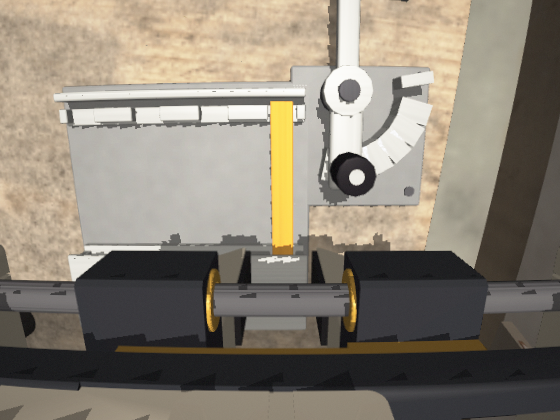

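```bash

python3 -m handwheel '[[-0.001,0.03,0,0,-0.3,0,0.69],[-0.001,0.06,0,0,-0.3,0,0.69],[-0.001,0.08,0,0,-0.3,0,0.69],[-0.001,0.095,0,0,-0.3,0,0.69],[-0.001,0.1,0,0,-0.3,0,0.69]]'
python3 -m handwheel '[[0,0,0,0,0,0,0.69],[0,0,0,0,0,0,0.69],[0,0,0,0,0,0,0.69],[0,0,0,0,0,0,0.69],[0,0,0,0,0,0,0.69]]'
python3 - <<'E'
from h import *
st(); print(rel(rk(0,71,34),Rdown(81)))
E
```

```text
time: 31.4
ee_pos: [0.5607, 0.2795, 0.0404]
tool_rot: [[0.988, -0.002, 0.154], [-0.154, -0.001, 0.988], [-0.002, -1.0, -0.001]]
ft_force: [-0.1, -0.2, 0.0]
grip_width: 0.0288
time: 31.9
ee_pos: [0.5614, 0.2804, 0.0425]
tool_rot: [[0.988, 0.001, 0.154], [-0.154, 0.0, 0.988], [0.001, -1.0, 0.0]]
ft_force: [-0.4, -0.7, 0.6]
grip_width: 0.0289
t 31.9 p [0.5614 0.2804 0.0425] F [-0.4 -0.7  0.6] w 0.0289 q [ 15.  63. -69.  98.  64.  68.   8.]
([0.001, 0.0085, -0.0014], [-0.02, 0.16, 0.05])
```

```bash

python3 -m handwheel '[[0.001,0.004,-0.0014,0,0.1,0,0.69],[0.001,0.0085,-0.0014,0,0.1,0,0.69],[0.001,0.0085,-0.0014,0,0.1,0,0.69],[0.001,0.0085,-0.0014,0,0.1,0,0.69],[0.001,0.0085,-0.0014,0,0.1,0,0.69]]'
python3 -m handwheel '[[0,0,0,0,0,0,1],[0,0,0,0,0,0,1],[0,0,0,0,0,0,1],[0,0,0,0,0,0,1],[0,0,0,0,0,0,1]]'
python3 - <<'E'
from h import *
st(); print(rel(rk(0,71,34),Rdown(81)))
E
```

```text
time: 32.4
ee_pos: [0.5619, 0.2788, 0.0334]
tool_rot: [[0.988, -0.0, 0.155], [-0.155, 0.0, 0.988], [-0.0, -1.0, 0.0]]
ft_force: [0.3, -0.7, -0.5]
grip_width: 0.0285
time: 32.9
ee_pos: [0.562, 0.2788, 0.0335]
tool_rot: [[0.988, 0.0, 0.155], [-0.155, 0.0, 0.988], [0.0, -1.0, 0.0]]
ft_force: [-0.5, 0.2, 0.8]
grip_width: 0.0155
t 32.9 p [0.562  0.2788 0.0335] F [-0.5  0.2  0.8] w 0.0155 q [ 15.  64. -68.  99.  65.  67.   8.]
([0.0002, -0.0005, 0.0001], [-0.02, 0.06, 0.01])
```

```bash

python3 -m handwheel '[[0.0008,-0.0027,0,0,0,1.9,1],[0.0016,-0.0054,0,0,0,3.8,1],[0.0024,-0.008,0,0,0,5.8,1],[0.0033,-0.0106,0,0,0,7.7,1],[0.0044,-0.0133,0,0,0,9.6,1]]'
python3 -m handwheel '[[-0.003,0,0,0,0,0,1],[-0.008,0.0002,0,0,0,0,1],[-0.014,0.0005,-0.0005,0,0,0,1],[-0.02,0.0008,-0.0005,0,0,0,1],[-0.026,0.001,-0.0005,0,0,0,1]]'
python3 -m handwheel '[[-0.005,0.0002,0,0,0,0,1],[-0.01,0.0004,0,0,0,0,1],[-0.015,0.0006,0,0,0,0,1],[-0.02,0.0008,0,0,0,0,1],[-0.025,0.001,0,0,0,0,1]]'
python3 - <<'E'
from h import *
st()
s=robot.get_state(); d=np.array(s['ee_pos'])-O; print(d@EX*1000,d@EY*1000)
save(vision.get_image('scene'),'s20.png',(230,50,410,210),4)
E
```

```text
time: 33.4
ee_pos: [0.5662, 0.2778, 0.0467]
tool_rot: [[0.974, -0.167, 0.155], [-0.153, 0.026, 0.988], [-0.169, -0.986, -0.0]]
ft_force: [0.3, -0.3, -0.4]
grip_width: 0.0158
time: 33.9
ee_pos: [0.5396, 0.2817, 0.0502]
tool_rot: [[0.974, -0.165, 0.154], [-0.152, 0.026, 0.988], [-0.167, -0.986, -0.0]]
ft_force: [-0.4, -0.4, -1.9]
grip_width: 0.0155
time: 34.4
ee_pos: [0.5158, 0.2854, 0.0533]
tool_rot: [[0.974, -0.165, 0.155], [-0.153, 0.026, 0.988], [-0.167, -0.986, -0.0]]
ft_force: [-0.1, -0.9, -0.9]
grip_width: 0.0153
t 34.4 p [0.5158 0.2854 0.0533] F [-0.1 -0.9 -0.9] w 0.0153 q [ 16.  65. -72.  97.  56.  72.  12.]
-46.852059600398604 70.23836317395232
```

View pics/s20.png

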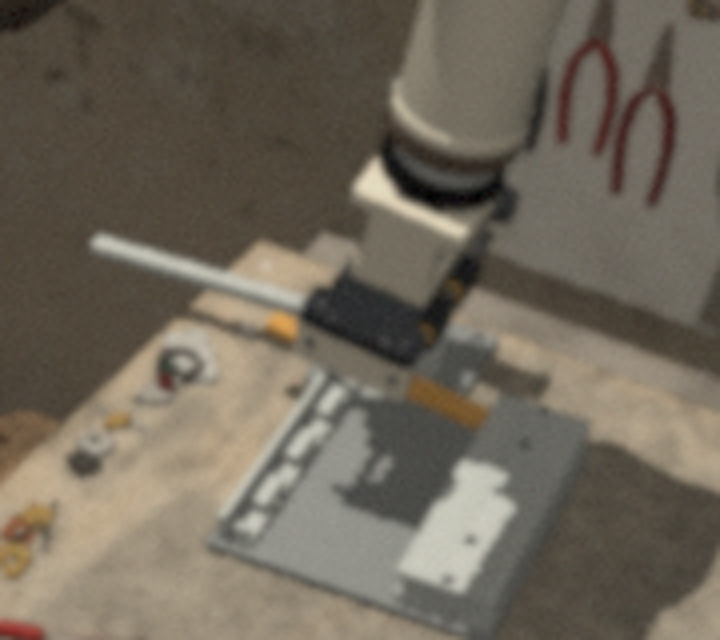

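No contact force so far. I draw the remaining ~30 mm, then lift and carry.

```bash

python3 -m handwheel '[[-0.006,0,0,0,0,0,1],[-0.012,0,0,0,0,0,1],[-0.02,0,0,0,0,0,1],[-0.026,0,0,0,0,0,1],[-0.032,0,0,0,0,0,1]]'
python3 -m handwheel '[[0,-0.02,-0.001,0,0,0,1],[0,-0.05,-0.002,0,0,0,1],[0,-0.08,-0.002,0,0,0,1],[0,-0.1,-0.002,0,0,-5,1],[0,-0.11,-0.002,0,0,-9.6,1]]'
python3 - <<'E'
from h import *
st(); print(rel([.50,-.17,.15],Rdown(-1.6)))
save(vision.get_image('scene'),'s21.png')
E
```

```text
time: 34.95
ee_pos: [0.4844, 0.2904, 0.0587]
tool_rot: [[0.974, -0.165, 0.155], [-0.153, 0.026, 0.988], [-0.167, -0.986, 0.0]]
ft_force: [-0.8, -0.2, -1.5]
grip_width: 0.0158
time: 35.45
ee_pos: [0.5047, 0.2865, 0.1708]
tool_rot: [[0.988, 0.006, 0.157], [-0.157, 0.003, 0.988], [0.005, -1.0, 0.004]]
ft_force: [0.2, -0.0, -1.0]
grip_width: 0.0155
t 35.45 p [0.5047 0.2865 0.1708] F [ 0.2 -0.  -1. ] w 0.0155 q [ 19.  53. -79. 102.  55.  74.   6.]
([0.0671, 0.0194, -0.4516], [-0.4, 82.55, 0.1])
```

View pics/s21.png

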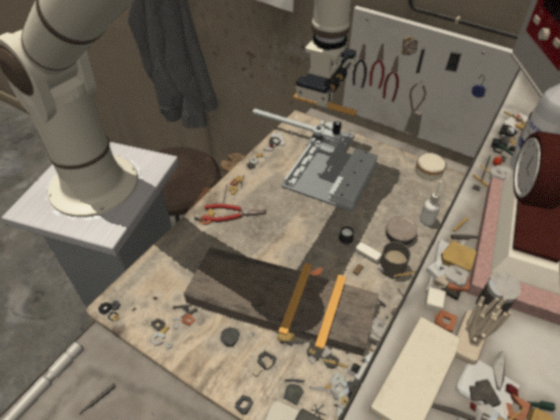

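```bash

python3 -m handwheel '[[0.015,0,-0.045,0,8.2,0,1],[0.03,0,-0.09,0,16.4,0,1],[0.045,0,-0.135,0,24.6,0,1],[0.06,0,-0.18,0,32.8,0,1],[0.07,0,-0.225,0,41,0,1]]'
python3 - <<'E'
from h import *
st(); print(rel([.50,-.17,.15],Rdown(-1.6)))
E
```

```text
time: 36.0
ee_pos: [0.5378, 0.05, 0.1678]
tool_rot: [[0.638, 0.0, 0.77], [-0.77, 0.001, 0.638], [-0.0, -1.0, 0.0]]
ft_force: [1.4, -0.2, -2.5]
grip_width: 0.0155
t 36.0 p [0.5378 0.05   0.1678] F [ 1.4 -0.2 -2.5] w 0.0155 q [ 46.  47. -77. 108.  49.  68.  -9.]
([0.1452, 0.0177, -0.1695], [-0.01, 41.27, -0.03])
```

```bash

python3 -m handwheel '[[0.029,0,-0.034,0,8.4,0,1],[0.058,0,-0.068,0,16.6,0,1],[0.087,0,-0.102,0,25,0,1],[0.116,0,-0.136,0,33.2,0,1],[0.145,0.01,-0.17,0,41.3,0,1]]'
python3 -m handwheel '[[0,0,0,0,0,0,1],[0,0,0,0,0,0,1],[0,0,0,0,0,0,1],[0,0,0,0,0,0,1],[0,0,0,0,0,0,1]]'
python3 - <<'E'
from h import *
I=info('wrist');im=vision.get_image('wrist'); save(im,'w22.png',(0,80,560,260),1.4)
np.savez('w22.npz',K=I[0],d=I[1],T=I[2])
st(); s=robot.get_state();R=np.array(s['tool_rot']);p=np.array(s['ee_pos'])
for d in (-.07,-.075,-.08): print(d,proj(I,p+R@np.array([d,.0115,0])).round(1))
E
```

```text
time: 36.5
ee_pos: [0.5008, -0.1701, 0.1588]
tool_rot: [[-0.028, 0.002, 1.0], [-1.0, -0.0, -0.028], [-0.0, -1.0, 0.002]]
ft_force: [0.8, -0.6, -1.2]
grip_width: 0.0153
time: 37.0
ee_pos: [0.5007, -0.1666, 0.1574]
tool_rot: [[-0.019, 0.0, 1.0], [-1.0, 0.0, -0.019], [-0.0, -1.0, 0.0]]
ft_force: [0.3, 0.5, -1.4]
grip_width: 0.0156
t 37.05 p [ 0.5006 -0.1668  0.1573] F [-0.2 -0.  -1.7] w 0.0155 q [ 68.  42. -71. 110.  45.  63. -23.]
-0.07 [[281.  114.8]]
-0.075 [[281.  101.9]]
-0.08 [[281.   88.9]]
```

View pics/w22.png

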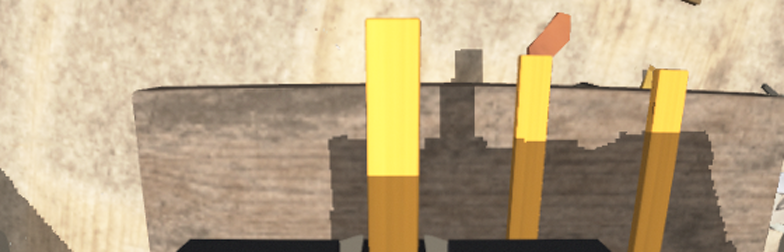

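```bash

python3 - <<'E'
from h import *
W=np.load('w22.npz');I=(W['K'],W['d'],W['T'])
f=lambda x,y:(x/1.4,80+y/1.4)
e=onz(I,[f(137,93),f(400,88),f(770,95)],.032);d=e[2]-e[0];print('edge',e.round(4).tolist(),np.degrees(np.arctan2(d[1],d[0])))
print('bar ends',onz(I,[f(535,56),f(668,70)],.04).round(4).tolist())
E
```

```text
edge [[0.3671, -0.1148, 0.032], [0.5051, -0.1158, 0.032], [0.7054, -0.1203, 0.032]] -0.9266812860688804
bar ends [[0.5718, -0.1004, 0.04], [0.6407, -0.1073, 0.04]]
```

```bash

python3 -m handwheel '[[0.011,0.025,0,0,0.2,0,1],[0.011,0.05,0,0,0.2,0,1],[0.011,0.07,0,0,0.2,0,1],[0.011,0.085,0,0,0.2,0,1],[0.011,0.095,0,0,0.2,0,1]]'
python3 -m handwheel '[[0,0,0,0,0,0,1],[0,0,0,0,0,0,1],[0,0,0,0,0,0,1],[0,0,0,0,0,0,1],[0,0,0,0,0,0,1]]'
python3 - <<'E'
from h import *
st(); print(rel([.50,-.178,.0518],Rdown(-1.3)))
E
```

```text
time: 37.55
ee_pos: [0.4998, -0.1785, 0.061]
tool_rot: [[-0.024, -0.001, 1.0], [-1.0, 0.001, -0.024], [-0.001, -1.0, -0.001]]
ft_force: [0.3, -0.3, -1.1]
grip_width: 0.0156
time: 38.05
ee_pos: [0.5003, -0.1793, 0.0626]
tool_rot: [[-0.025, 0.001, 1.0], [-1.0, -0.001, -0.025], [0.001, -1.0, 0.001]]
ft_force: [-0.4, 0.5, -1.4]
grip_width: 0.016
t 38.05 p [ 0.5003 -0.1793  0.0626] F [-0.4  0.5 -1.4] w 0.016 q [ 63.  48. -63. 112.  54.  55. -28.]
([-0.0013, 0.0108, -0.0004], [-0.05, -0.15, 0.03])
```

```bash

python3 -m handwheel '[[-0.0013,0.004,0,0,0,0,1],[-0.0013,0.008,0,0,0,0,1],[-0.0013,0.0105,0,0,0,0,1],[-0.0013,0.0105,0,0,0,0,1],[-0.0013,0.0105,0,0,0,0,1]]'
python3 -m handwheel '[[0,0,0,0,0,0,0.6],[0,0,0,0,0,0,0.6],[0,0,0,0,0,0,0.6],[0,0,0,0,0,0,0.6],[0,0,0,0,0,0,0.6]]'
python3 -m handwheel '[[0,-0.01,0,0,0,0,0.6],[0,-0.03,0,0,0,0,0.6],[0,-0.06,0,0,0,0,0.6],[0,-0.1,0,0,0,0,0.6],[0,-0.13,0,0,0,0,0.6]]'
python3 - <<'E'
from h import *
st(); print(rel(rk(-36,114,180),Rdown(-9)))
save(vision.get_image('scene'),'s23.png',(160,200,420,380),3)
E
```

```text
time: 38.55
ee_pos: [0.4999, -0.1777, 0.0515]
tool_rot: [[-0.025, -0.0, 1.0], [-1.0, -0.0, -0.025], [0.0, -1.0, -0.0]]
ft_force: [-1.0, -0.3, 2.1]
grip_width: 0.0157
time: 39.05
ee_pos: [0.5001, -0.1778, 0.0515]
tool_rot: [[-0.025, 0.0, 1.0], [-1.0, 0.0, -0.025], [-0.0, -1.0, 0.0]]
ft_force: [0.3, -0.9, -0.1]
grip_width: 0.0368
time: 39.55
ee_pos: [0.5005, -0.1773, 0.1842]
tool_rot: [[-0.024, 0.002, 1.0], [-1.0, -0.0, -0.024], [0.0, -1.0, 0.002]]
ft_force: [0.1, -0.7, -0.3]
grip_width: 0.037
t 39.55 p [ 0.5005 -0.1773  0.1842] F [ 0.1 -0.7 -0.3] w 0.037 q [ 70.  40. -73. 108.  43.  65. -21.]
([-0.5049, 0.0042, 0.0206], [-0.09, 7.61, 0.0])
```

View pics/s23.png

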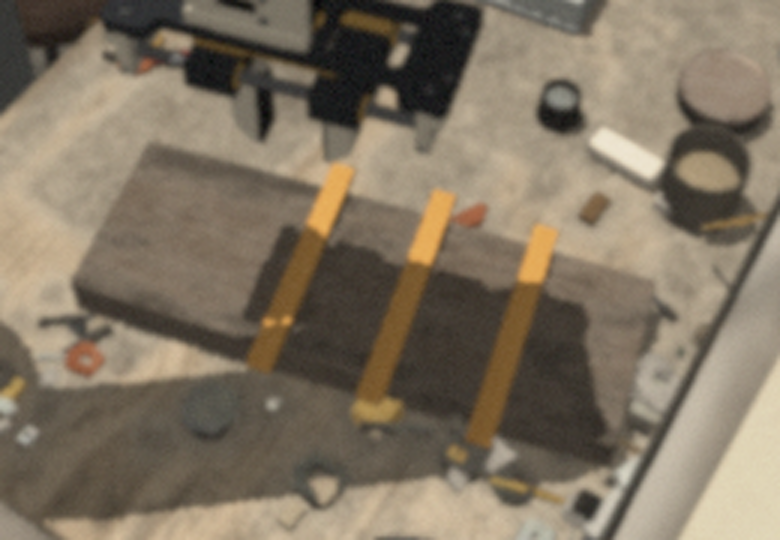

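All three bars lie crosswise, side by side. Now back to the knob to shut the keeper.

```bash

python3 -m handwheel '[[-0.05,0,0,0,2,0,0.5],[-0.1,0,0,0,4,0,0.5],[-0.15,0,0,0,6,0,0.5],[-0.2,0,0,0,7.6,0,0.5],[-0.245,0,0,0,7.6,0,0.5]]'
python3 - <<'E'
from h import *
st(); print(rel(rk(-36,114,160),Rdown(-9)))
E
```

```text
time: 40.1
ee_pos: [0.5059, 0.0696, 0.1823]
tool_rot: [[-0.157, 0.001, 0.988], [-0.988, -0.0, -0.157], [-0.0, -1.0, 0.001]]
ft_force: [0.5, -0.3, -0.7]
grip_width: 0.0459
t 40.1 p [0.5059 0.0696 0.1823] F [ 0.5 -0.3 -0.7] w 0.0459 q [ 43.  36. -71. 111.  39.  62. -54.]
([-0.2585, 0.0223, -0.0133], [-0.06, -0.03, -0.01])
```

```bash

python3 -m handwheel '[[-0.05,0,-0.003,0,0,0,0.5],[-0.1,0,-0.006,0,0,0,0.5],[-0.15,0,-0.009,0,0,0,0.5],[-0.2,0.01,-0.012,0,0,0,0.5],[-0.245,0.02,-0.013,0,0,0,0.5]]'
python3 -m handwheel '[[-0.01,0,0,0,0,0,0.5],[-0.01,0,0,0,0,0,0.5],[-0.01,0,0,0,0,0,0.5],[-0.01,0,0,0,0,0,0.5],[-0.01,0,0,0,0,0,0.5]]'
python3 - <<'E'
from h import *
I=info('wrist'); im=vision.get_image('wrist'); save(im,'w24.png')
st(); print(rel(rk(-36,114,67.5),Rdown(-9)))
print('knob',proj(I,rk(-36,114,76)).round(1))
E
```

```text
time: 40.6
ee_pos: [0.5317, 0.3138, 0.1622]
tool_rot: [[-0.156, 0.001, 0.988], [-0.988, 0.001, -0.156], [-0.001, -1.0, 0.001]]
ft_force: [1.0, -0.6, 0.4]
grip_width: 0.0459
time: 41.1
ee_pos: [0.5343, 0.3187, 0.1617]
tool_rot: [[-0.16, 0.001, 0.987], [-0.987, -0.001, -0.16], [0.001, -1.0, 0.001]]
ft_force: [-0.7, -0.3, -0.2]
grip_width: 0.0459
t 41.15 p [0.5342 0.319  0.1617] F [-0.4 -0.1  0.5] w 0.046 q [  8.  45. -62.  96.  43.  66. -75.]
([-0.0078, 0.0942, -0.0022], [-0.04, -0.19, 0.04])
knob [[277.1 214.8]]
```

View pics/w24.png

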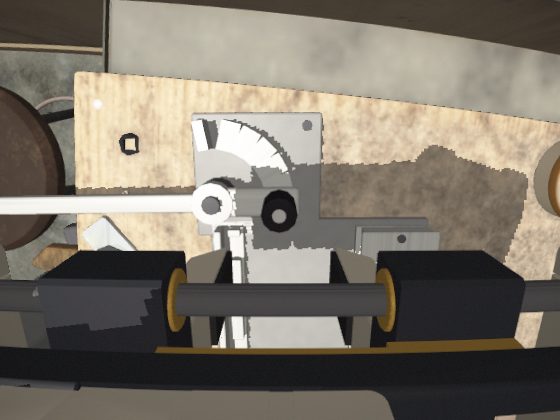

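The knob top at (278,213) matches the home prediction of (277,215). I descend and grip.

```bash

python3 -m handwheel '[[-0.008,0.02,-0.001,0,0,0,0.5],[-0.008,0.04,-0.001,0,0,0,0.5],[-0.008,0.06,-0.001,0,0,0,0.5],[-0.008,0.075,-0.001,0,0,0,0.5],[-0.008,0.086,-0.001,0,0,0,0.5]]'
python3 -m handwheel '[[0,0,0,0,0,0,0.5],[0,0,0,0,0,0,0.5],[0,0,0,0,0,0,0.5],[0,0,0,0,0,0,0.5],[0,0,0,0,0,0,0.5]]'
python3 - <<'E'
from h import *
st(); print(rel(rk(-36,114,67.5),Rdown(-9)))
E
```

```text
time: 41.65
ee_pos: [0.5327, 0.3284, 0.0729]
tool_rot: [[-0.157, -0.002, 0.988], [-0.988, -0.001, -0.157], [0.002, -1.0, -0.002]]
ft_force: [-0.5, -0.1, 0.7]
grip_width: 0.046
time: 42.15
ee_pos: [0.5341, 0.3293, 0.0763]
tool_rot: [[-0.157, 0.001, 0.988], [-0.988, 0.0, -0.157], [-0.001, -1.0, 0.001]]
ft_force: [-0.2, -0.2, -1.1]
grip_width: 0.0458
t 42.15 p [0.5341 0.3293 0.0763] F [-0.2 -0.2 -1.1] w 0.0458 q [  4.  50. -57.  98.  48.  59. -79.]
([0.0024, 0.0088, -0.0004], [-0.06, -0.05, -0.04])
```

```bash

python3 -m handwheel '[[0.002,0.004,0,0,0,0,0.5],[0.002,0.0085,0,0,0,0,0.5],[0.002,0.0085,0,0,0,0,0.5],[0.002,0.0085,0,0,0,0,0.9],[0.002,0.0085,0,0,0,0,1]]'
python3 -m handwheel '[[0,0,0,0,0,0,1],[0,0,0,0,0,0,1],[0,0,0,0,0,0,1],[0,0,0,0,0,0,1],[0,0,0,0,0,0,1]]'
python3 - <<'E'
from h import *
st(); print(rel(rk(-36,114,67.5),Rdown(-9)))
E
```

```text
time: 42.65
ee_pos: [0.5333, 0.3272, 0.067]
tool_rot: [[-0.157, -0.0, 0.988], [-0.988, 0.0, -0.157], [-0.0, -1.0, -0.0]]
ft_force: [0.7, 0.0, -0.2]
grip_width: 0.0346
time: 43.15
ee_pos: [0.5343, 0.3271, 0.0672]
tool_rot: [[-0.158, 0.001, 0.987], [-0.987, 0.0, -0.158], [-0.001, -1.0, 0.001]]
ft_force: [4.5, 0.6, -1.4]
grip_width: 0.0232
t 43.15 p [0.5343 0.3271 0.0672] F [ 4.5  0.6 -1.4] w 0.0232 q [  4.  51. -56.  99.  49.  58. -79.]
([0.0003, -0.0003, -0.0008], [-0.07, -0.07, -0.04])
```

```bash

python3 -m handwheel '[[0,-0.004,0,0,0,0,1],[0,-0.008,0,0,0,0,1],[0,-0.0115,0,0,0,0,1],[0,-0.0115,0,0,0,0,1],[0,-0.0115,0,0,0,0,1]]'
python3 - <<'E'
from h import *
st(); print(rel(rk(-36,114,78.1),Rdown(-9)))
E
```

```text
time: 43.65
ee_pos: [0.5342, 0.3268, 0.0782]
tool_rot: [[-0.158, 0.001, 0.987], [-0.987, 0.0, -0.158], [-0.0, -1.0, 0.001]]
ft_force: [6.0, 1.0, -6.1]
grip_width: 0.0235
t 43.65 p [0.5342 0.3268 0.0782] F [ 6.   1.  -6.1] w 0.0235 q [  5.  50. -57.  98.  48.  59. -79.]
([-0.0, 0.0001, -0.0008], [-0.06, -0.08, -0.02])
```

```bash

python3 -m handwheel '[[-0.0052,0,-0.0003,0,-6,0,1],[-0.0104,0,-0.0011,0,-12,0,1],[-0.0155,0,-0.0024,0,-18,0,1],[-0.0203,0,-0.0043,0,-24,0,1],[-0.025,0,-0.0067,0,-30,0,1]]'
python3 - <<'E'
from h import *
st(); a=np.radians(60);print(rel(rk(-86+50*np.sin(a),114+50*np.cos(a),78.1),Rdown(21)))
E
```

```text
time: 44.15
ee_pos: [0.5312, 0.3527, 0.0779]
tool_rot: [[0.361, 0.0, 0.933], [-0.933, 0.0, 0.361], [0.0, -1.0, 0.0]]
ft_force: [4.1, 0.8, -4.5]
grip_width: 0.0232
t 44.15 p [0.5312 0.3527 0.0779] F [ 4.1  0.8 -4.5] w 0.0232 q [  4.  54. -62.  96.  53.  63. -53.]
([-0.0001, -0.0002, -0.0005], [-0.03, 0.17, 0.01])
```

```bash

python3 -m handwheel '[[-0.0052,0,-0.0003,0,-6,0,1],[-0.0104,0,-0.0011,0,-12,0,1],[-0.0155,0,-0.0024,0,-18,0,1],[-0.0203,0,-0.0043,0,-24,0,1],[-0.025,0,-0.0067,0,-30,0,1]]'
python3 -m handwheel '[[-0.0052,0,-0.0003,0,-6,0,1],[-0.0104,0,-0.0011,0,-12,0,1],[-0.0155,0,-0.0024,0,-18,0,1],[-0.0203,0,-0.0043,0,-24,0,1],[-0.025,0,-0.0067,0,-30,0,1]]'
python3 - <<'E'
from h import *
st(); print(rel(rk(-86,164,78.1),Rdown(81)))
E
```

```text
time: 44.65
ee_pos: [0.5156, 0.3737, 0.0778]
tool_rot: [[0.779, 0.0, 0.627], [-0.627, -0.0, 0.779], [0.0, -1.0, -0.0]]
ft_force: [2.8, 0.5, -4.7]
grip_width: 0.0232
time: 45.15
ee_pos: [0.4916, 0.3838, 0.0777]
tool_rot: [[0.988, -0.0, 0.153], [-0.153, -0.001, 0.988], [-0.0, -1.0, -0.001]]
ft_force: [3.9, 0.7, -5.3]
grip_width: 0.0233
t 45.15 p [0.4916 0.3838 0.0777] F [ 3.9  0.7 -5.3] w 0.0233 q [  4.  60. -71.  98.  61.  69.  -2.]
([0.0001, -0.0004, 0.0003], [0.07, 0.22, -0.01])
```

Right at the shut position. I lower the plunger, release and back off.

```bash

python3 -m handwheel '[[0,0.003,0,0,0,0,1],[0,0.006,0,0,0,0,1],[0,0.009,0,0,0,0,1],[0,0.011,0,0,0,0,1],[0,0.011,0,0,0,0,1]]'
python3 -m handwheel '[[0,0,0,0,0,0,0.5],[0,0,0,0,0,0,0.5],[0,0,0,0,0,0,0.5],[0,0,0,0,0,0,0.5],[0,0,0,0,0,0,0.5]]'
python3 -m handwheel '[[0,-0.04,0,0,0,0,0.5],[0,-0.08,0,0,0,0,0.5],[0,-0.12,0,0,0,0,0.5],[0.05,-0.12,0,0,0,0,0.5],[0.1,-0.14,0,0,0,0,0.5]]'
python3 -m handwheel '[[0.03,0,-0.03,0,0,0,0.5],[0.06,0,-0.06,0,0,0,0.5],[0.06,0,-0.07,0,0,0,0.5],[0.06,0,-0.07,0,0,0,0.5],[0.06,0,-0.07,0,0,0,0.5]]'
python3 - <<'E'
from h import *
st(); I=info('wrist'); im=vision.get_image('wrist'); save(im,'w25.png')
S=info('scene');im=vision.get_image('scene'); save(im,'s25.png',(270,70,410,200),4.5)
save(im,'s25b.png')
for z in (46,54,76,84): print(z,proj(S,rk(-86,164,z)).round(1),proj(I,rk(-86,164,z)).round(1))
print(proj(I,rk(-86,114,40)).round(1),proj(I,rk(-86,-84,40)).round(1),'0.1rad off',proj(I,rk(-86-198*np.sin(.05),114-198*np.cos(.05),40)).round(1))
E
```

```text
time: 45.65
ee_pos: [0.4917, 0.3839, 0.0674]
tool_rot: [[0.988, -0.0, 0.157], [-0.157, -0.001, 0.988], [-0.0, -1.0, -0.001]]
ft_force: [2.3, -0.8, -3.5]
grip_width: 0.0237
time: 46.15
ee_pos: [0.4916, 0.3845, 0.0677]
tool_rot: [[0.988, -0.0, 0.157], [-0.157, 0.0, 0.988], [-0.0, -1.0, 0.0]]
ft_force: [0.2, 0.8, 0.2]
grip_width: 0.0455
time: 46.65
ee_pos: [0.5875, 0.3688, 0.2063]
tool_rot: [[0.988, 0.0, 0.154], [-0.154, -0.001, 0.988], [0.001, -1.0, -0.001]]
ft_force: [1.3, 1.0, -0.2]
grip_width: 0.0461
time: 47.15
ee_pos: [0.6343, 0.2916, 0.2063]
tool_rot: [[0.988, -0.0, 0.156], [-0.156, 0.001, 0.988], [-0.001, -1.0, 0.001]]
ft_force: [0.2, -0.0, -0.5]
grip_width: 0.046
t 47.15 p [0.6343 0.2916 0.2063] F [ 0.2 -0.  -0.5] w 0.046 q [ 14.  57. -76.  82.  55.  83.  19.]
46 [[324.4 116.5]] [[372.8   4.1]]
54 [[324.6 114.1]] [[375.4   1. ]]
76 [[325.2 107.4]] [[383.4  -8.8]]
84 [[325.4 104.9]] [[386.7 -12.7]]
[[306.8   5.2]] [[59.2 12.3]] 0.1rad off [[58.5 -0.5]]
```

View pics/w25.png

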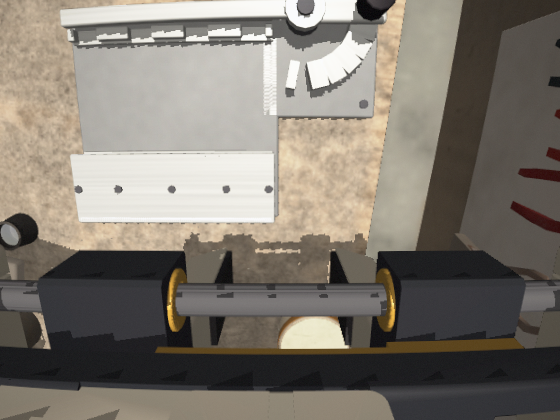

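View pics/s25.png

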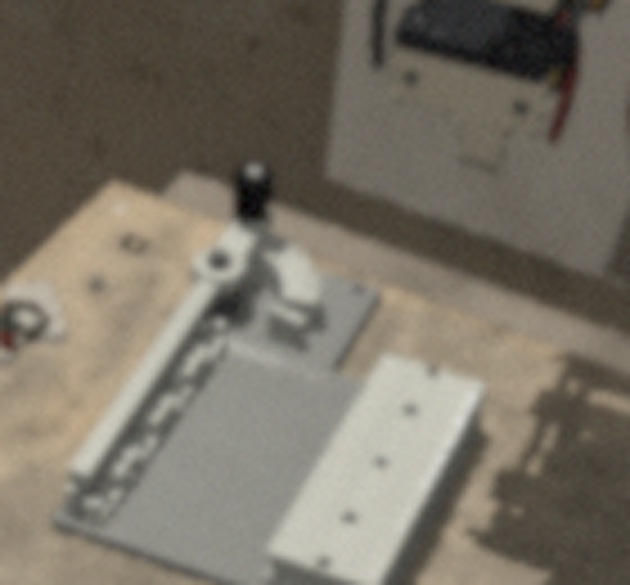

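View pics/s25b.png

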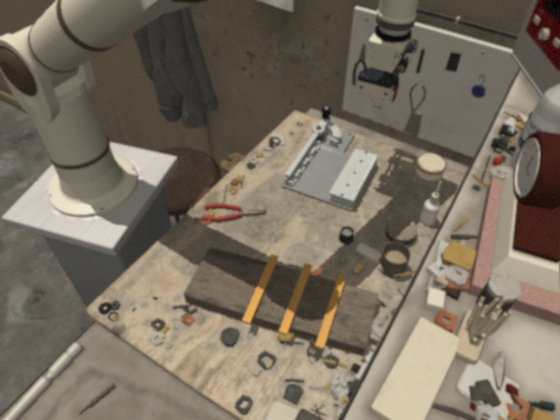

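```bash
python3 - <<'E'
from h import *
a=cv2.imread('pics/scene0.png').astype(int)
b=vision.get_image('scene')[:,:,::-1].astype(int)
sl=np.s_[98:125,310:345]
for dy in (-3,-2,-1,0,1,2): print(dy,np.abs(a[98:125,310:345]-b[98+dy:125+dy,310:345]).mean().round(2))
save(b[:,:,::-1].astype(np.uint8),'s26.png',(160,200,420,380),3)
st()
E
```

```text
-3 13.85
-2 10.31
-1 6.87
0 5.73
1 9.86
2 14.96
t 47.3 p [0.634  0.2927 0.2065] F [0.6 0.2 0.5] w 0.0457 q [ 14.  57. -76.  82.  55.  83.  19.]
```

View pics/s26.png

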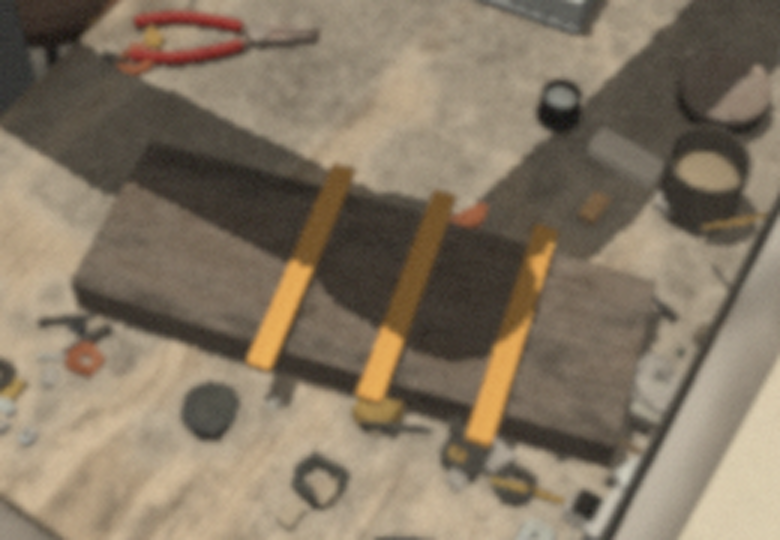

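```bash
python3 -c "
from cell import robot
print(robot.sign_off())"
```

```text
the job is handed in; nothing more can be done
None
```

The job is done and handed in at about 47 s of the 210 s allowed; the hand-in gave no verdict.

- **Rack:** I lifted the plunger, swung the keeper fully open and let the plunger drop home there. Three bars were present (the slot at y = −72 mm was empty). Each was tilted over the lip, drawn out from under the bridge and carried to the block. I then swung the keeper shut and let the plunger drop home again.
- **Bars:** The last pictures show the three bars lying flat and crosswise on the block, about 70 mm apart. The first bar sits about 4 mm off centre, with an overhang of roughly 12 mm on one side instead of 16 mm. The other two measured close to 16 mm.
- **Keeper and plunger:** The knob's picture matches the starting picture best with no vertical shift, so the plunger is home and the keeper shut. The arm was clear of everything, with no contact force.
- **Disagreements:** The top and wrist cameras differed by about 2 mm on the rack's position. I used the wrist camera, and the first grip on the knob agreed with it. I saw no sign of the block being knocked or of the grip slackening.

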